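# Interlock the instrument totes into one stack

### The arm

A 6-joint arm with a two-finger parallel gripper is mounted at the origin on the work surface. World frame = base frame: x ahead of the robot, y to its left, z up, the work surface at z = 0. Lengths are in m, angles in degrees, forces in N, time in s.
With the tool pointing down it reaches from about 0.35 to 0.875 m from the base axis. Payload 4.2 kg.
Tool frame: the origin (TCP) lies midway between the tips of the shut fingers; the grasp point (between the pads) lies r.grasp_offset behind it (r.grasp_offset is the distance from the TCP to the grasp point, in m); z points along the fingers, y is the direction in which the jaws open and shut (so a half turn about z gives the same grasp; the last joint's range is limited). The gripper opens to 87 mm and grips with 3 to 60 N. Pads are 19 mm wide; open, the fingers measure 117 mm over their backs; the gripper's body (75 mm by 190 mm) begins 51 mm behind the grasp point.
Start: joints at [-58.808, 22.042, 0.453, 0, -68.411, -14.817], TCP at [0.176, -0.6, 0.223] pointing down, gripper open.
Joint ranges: [-179.83, 179.83], [-69.29, 118.12], [-61.27, 80.66], [-181.25, 117.63], [-171.15, -9.14], [-177.46, 177.46]. Speed limits (degrees/s): [159.86, 159.86, 180, 180, 180, 180].

### API

Orientations are given as a 3x3 rotation matrix whose columns are the frame's x, y, z axes.
In Python, from station import sense, optics, r gives the robot as it stands. The module is installed in compiled form; this text tells all that it offers.
- The arm moves only by the tool servo_tool, never from a script. Its argument "deltas" is a list of rows, each an object with "slide": the shift along the tool's x, y, z in units of 25 mm (1.0 is 25 mm), a list of three; "spin": the turn about the tool's z in units of 8 degrees (1.0 is 8 degrees). A call has 1 to 10 rows; each row shifts and turns the pose as measured when the row begins, along the tool's axes as they then stand; what a row does not reach is not made up. A row lasts 1/10 s, in which the tool goes at most 50 mm and 8.59 degrees, less where a joint would pass 70% of its speed; a pose out of reach is approached as far as the arm can. A call is refused whole if a number of a shift passes 1 or a number of a turn 1, either way. A call with a gripper value outside its range is refused whole. "gripper" is the closure in counts, from 0 (fully open) to 255 (shut), set as the call begins (left out, the last holds). The fingers move at their own pace and stop on an object; the grip force is fixed at half the most. Time passes only in rows, so rows that do not move let the fingers close. It gives the time, the measured TCP pose, the force and the opening at its end, in the units of the state.
- sense(): the state, without advancing time (a new reading comes with each control period).
- optics.capture(name): name is "scene" or "top" or "wrist"; returns a dict with "frame" (420x560x3 uint8, red, green, blue), "camera_matrix" (3x3 intrinsics, pixels), "k1" (the pictures are not rectified: a ray, as slopes to the right and down, at radius r is drawn at 1 + k1 r^2 times it, then the intrinsics apply), "eye" and "rotation" of the camera in the world. Camera axes: x right, y down, z forward; pixel columns grow to the right and rows downward; lengths in m; the calibration is good to about 2 mm. A picture is of the moment at which its call begins. There is no depth.
- r.finish_job(): hands the job in, once; it reports no verdict.
The state is a dict: "time_s": time; "joints": joint angles; "joint_velocities": joint speeds; "effort": joint torques, N m; "tcp_pos": TCP position; "ee_rot": TCP orientation; "wrist_force": force on the tool from outside, world axes, zero at the start; "moment": the same for the moment, N m; "gripper_width": opening from 0.0 (shut) to 1.0 (fully open).
Only numpy, scipy, OpenCV 4.12 (cv2) and the standard library are available. Lean on these libraries where they do the work, as an engineer would, in place of code of your own. Each camera call takes 0.05 s, during which the arm holds its last target.

### The job

Stack the other two totes on the tote that stands on the round tray, each turned end for end to the one below so that it interlocks and sits level instead of nesting; the tote with the tall carton goes on top. Keep the jars and the carton standing inside their own totes, do not drop a tote, leave the bottom tote where it stands and do not disturb the bottles and vessels around.

Things in the scene. Friction and masses are not known exactly. Their poses are not given: they have to be found in the camera images.
- tote_base: Bottom tote, on the round tray, with a jar in it. All three totes are alike: teal plastic, open on top, 142 (x) x 64 (y) x 60 mm high, 180 g +-40 %; origin under the floor's centre, z up. Walls taper down to 106 x 44 mm outside, floor 4 mm thick. Along both long sides the rim is a vertical band from 40 to 60 mm up, 64 mm over its outer faces: grip across it from above.
- tote_mid: Tote for the middle, on the table, with a jar below its rim. Same as tote_base. The +x end of a tote has TWO ribs with a foot under each and one seat between; the -x end has ONE central rib with a foot and a seat on each side. Seats lie 6 mm below the rim. Turned end for end, feet land in the seats of the tote below: it interlocks, level, 54 mm above it, with about 3 mm of play.
- tote_top: Tote for the top, on the table, same as tote_base, with a tall carton standing 14 mm above its rim, so that nothing can be stacked on it. Any tote set on another the same way round has its feet drop down inside the ribs and nests (about 30 mm up, or resting on the contents): wrong.
- tote_base_end (a point): Middle of the rim at the two-rib end of tote_base: 70 mm along its +x from its centre, 60 mm above its underside.
- tote_mid_end (a point): Middle of the rim at the two-rib end of tote_mid: 70 mm along its +x from its centre, 60 mm above its underside.
- tote_top_end (a point): Middle of the rim at the two-rib end of tote_top: 70 mm along its +x from its centre, 60 mm above its underside.
- jar_base: Amber jar, 32 mm diameter, 38 mm high, 50 g, standing loose in tote_base; origin under its centre.
- jar_mid: Amber jar, 32 mm diameter, 38 mm high, 50 g, standing loose in tote_mid; origin under its centre.
- carton: White carton 56 x 34 x 70 mm high, 70 g, standing loose in tote_top, long side along the tote; origin under its centre.
- tray: Round flat dark metal tray, 170 mm diameter, 3 mm thick, fixed to the table; origin under its centre.
- flask: Bystander: tall white bottle, 56 mm diameter, 220 mm high, easily tipped; origin under its centre.
- pot: Bystander: steel canister with a lid band, 56 mm diameter, 130 mm high; origin under its centre.
- drum: Bystander: steel dressing drum with lid and knob, 114 mm diameter, 142 mm high; origin under its centre.
- bowl: Bystander: steel bowl, 110 mm across the rim, 45 mm high; origin under its centre.
Not all that is in view belongs to the job. Of the things that look like the carton, take the one that is farthest from the robot's base at the start.

How it is judged (in metres and radians):
On the way:
1. the jar tote is interlocked, turned end for end, on the tote on the tray (z of tote_mid in the frame of tote_base between 0.051 and 0.058 m and x of tote_mid in the frame of tote_base between -0.007 and 0.007 m and y of tote_mid in the frame of tote_base between -0.007 and 0.007 m and x of tote_mid_end in the frame of tote_base below -0.055 m and angle between tote_mid's own z axis and vertical below 0.06 rad), for 0.2 s.
At the end, for the whole second after the job is handed in: Each upper tote is end for end to the one below, 51-58 mm above it, within 7 mm of centred, level to 0.06 rad, carton tote on top; bottom tote within 25 mm of its start; jars and carton in their own totes, upright to 0.3 rad; totes at rest (under 0.02 m/s) (all of step 1 and z of tote_top in the frame of tote_mid between 0.051 and 0.058 m and x of tote_top in the frame of tote_mid between -0.007 and 0.007 m and y of tote_top in the frame of tote_mid between -0.007 and 0.007 m and x of tote_top_end in the frame of tote_mid below -0.055 m and angle between each of tote_top, tote_base's own z axis and vertical below 0.06 rad and distance of tote_base from where it was at the start of the episode below 0.025 m and x of jar_base in the frame of tote_base between -0.055 and 0.055 m and y of jar_base in the frame of tote_base between -0.02 and 0.02 m and z of jar_base in the frame of tote_base between -0.005 and 0.02 m and angle between each of jar_base, jar_mid, carton's own z axis and vertical below 0.3 rad and x of jar_mid in the frame of tote_mid between -0.055 and 0.055 m and y of jar_mid in the frame of tote_mid between -0.02 and 0.02 m and z of jar_mid in the frame of tote_mid between -0.005 and 0.02 m and x of carton in the frame of tote_top between -0.055 and 0.055 m and y of carton in the frame of tote_top between -0.02 and 0.02 m and z of carton in the frame of tote_top between -0.005 and 0.02 m and linear speed of each of tote_base, tote_mid, tote_top below 0.02 m/s); the robot touches nothing.
It fails at once if a bystander (flask, pot, drum or bowl) is shifted more than 30 mm or tipped (distance of any of flask, pot, drum, bowl from where it was at the start of the episode above 0.03 m or angle between any of flask, pot, drum, bowl's own z axis and vertical above 0.35 rad).
It fails at once if tote_mid is dropped (moves faster than 0.45 m/s while no finger touches it) (linear speed of tote_mid above 0.45 m/s and contact force between the fingers and tote_mid below 0.02 N).
It fails at once if tote_top is dropped (moves faster than 0.45 m/s while no finger touches it) (linear speed of tote_top above 0.45 m/s and contact force between the fingers and tote_top below 0.02 N).
It also fails if it takes over 72 s, if anything falls off the work surface, if the arm or the gripper's body presses on something with over 40 N, if the wrist force passes 120 N, or if a joint passes its speed limit or range.

## Working session

There is one attempt and no reset: what is moved stays moved. The work goes in short steps, Python scripts to look and compute and a tool call to move; the robot and the scene stay as the last step left them, time stands still between calls to the robot, and variables do not carry over. Pictures are saved under pics/ and viewed, and the job is handed in when it is done.

Besides the shell and the picture viewer there is one more tool, called as name([rows], argument=value, ...), one row to a line, values as JSON. servo_tool: Moves the arm, as the interface text tells. Its arguments: {"type":"object","properties":{"deltas":{"type":"array"},"gripper":{"type":"number"}},"required":["deltas"]}

```bash
mkdir -p pics
cat > h.py <<'E'
import numpy as np,cv2
from station import sense,optics,r
def cap(n,fn=None):
    d=optics.capture(n)
    if fn: cv2.imwrite('pics/'+fn,d['frame'][:,:,::-1])
    np.savez('pics/'+(fn or n)+'.npz',**d)
    return d
def load(fn): return dict(np.load('pics/'+fn+'.npz'))
def rays(d,px):
    K=np.array(d['camera_matrix']);px=np.atleast_2d(px).astype(float)
    u=cv2.undistortPoints(px[:,None],K,np.array([float(d['k1']),0,0,0]))[:,0]
    v=np.c_[u,np.ones(len(u))]@np.array(d['rotation']).T
    return np.array(d['eye']),v
def onz(d,px,z):
    e,v=rays(d,px); return e+v*((z-e[2])/v[:,2])[:,None]
def proj(d,P):
    P=np.atleast_2d(P).astype(float);R=np.array(d['rotation']);c=(P-d['eye'])@R
    s=c[:,:2]/c[:,2:];s=s*(1+float(d['k1'])*(s**2).sum(1))[:,None]
    K=np.array(d['camera_matrix']);return s@K[:2,:2].T+K[:2,2]
E
python3 - <<'E'
from h import *
np.set_printoptions(precision=4,suppress=True)
for n in ['scene','top','wrist']:
    d=cap(n,n+'0.png'); print(n,d['eye'],d['rotation'],d['camera_matrix'],d['k1'])
print(sense(),r.grasp_offset)
E
```

```text
scene [0.8825 0.4154 0.6829] [[-0.777   0.4556 -0.4343]
 [ 0.6295  0.5554 -0.5435]
 [-0.0064 -0.6957 -0.7183]] [[390.3204   0.     274.1744]
 [  0.     390.3204 212.5839]
 [  0.       0.       1.    ]] -0.08853352109805597
top [ 0.282  -0.0333  1.084 ] [[ 0.0374 -0.9759  0.2149]
 [-0.9993 -0.0354  0.0132]
 [-0.0053 -0.2152 -0.9766]] [[403.7496   0.     276.8644]
 [  0.     403.7496 208.492 ]
 [  0.       0.       1.    ]] 0.00046908000836331967
wrist [ 0.1105 -0.6188  0.3849] [[-0.2815  0.9293  0.2391]
 [ 0.9596  0.2721  0.0721]
 [ 0.0019  0.2498 -0.9683]] [[328.948    0.     283.9406]
 [  0.     328.948  207.5239]
 [  0.       0.       1.    ]] 0.0075073760900931825
{'time_s': 0.15, 'joints': array([-58.8079,  22.0819,   0.3977,  -0.0194, -68.4118, -14.8189]), 'joint_velocities': array([ 0.0469, -0.0644,  0.2003,  0.0684,  0.0627,  0.0912]), 'effort': array([ -0.0014, -39.1051,  18.7587,   4.2224,   0.0123,  -0.0001]), 'tcp_pos': array([ 0.1761, -0.5992,  0.2217]), 'ee_rot': array([[-0.9595, -0.2818, -0.0006],
       [-0.2818,  0.9595,  0.0016],
       [ 0.0001,  0.0017, -1.    ]]), 'wrist_force': array([-1.2622,  0.3528,  1.022 ]), 'moment': array([-0.0072,  0.0079,  0.0334]), 'gripper_width': 1.000097617011044} 0.0187
```

View pics/scene0.png

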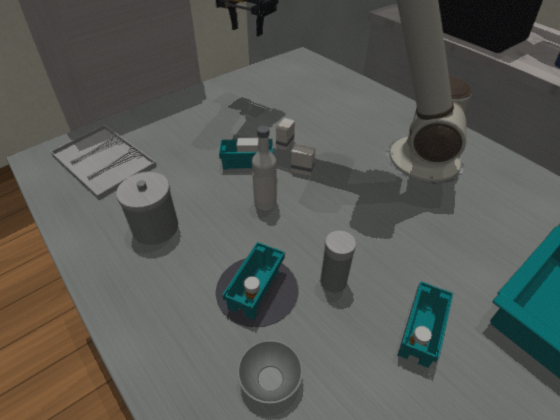

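View pics/top0.png

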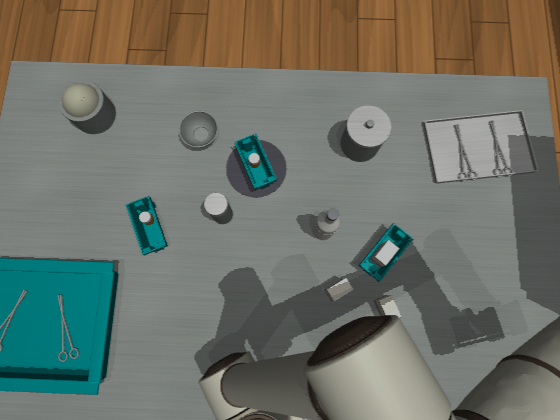

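View pics/wrist0.png

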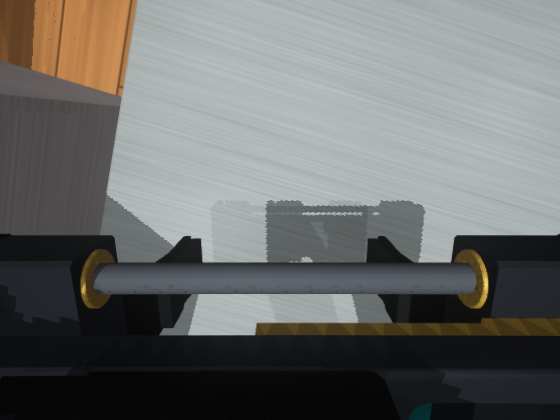

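The top view shows three totes: base on the tray at (255,162), jar tote at (146,224), carton tote at (386,252). The bottle stands at (327,222) and the pot at (216,207). The two pale blocks at (340,288) and (390,305) are decoys. I'll enlarge the totes to see which ends are which.

Run:
```python
from h import *
t=load('top0.png')['frame'];s=load('scene0.png')['frame']
def crop(im,x,y,w=60):
    return cv2.resize(im[y-w//2:y+w//2,x-w//2:x+w//2],(260,260),interpolation=cv2.INTER_CUBIC)
a=np.hstack([crop(t,255,162,70),crop(t,146,225,70),crop(t,386,252,70)])
b=np.hstack([crop(s,255,280,90),crop(s,427,323,90),crop(s,247,150,70)])
im=np.vstack([a,b]);im=np.clip(im.astype(float)*1.6,0,255).astype(np.uint8)
cv2.imwrite('pics/crop0.png',im[:,:,::-1])
for n in ['top0.png','scene0.png']:
    d=load(n);h=cv2.cvtColor(d['frame'],cv2.COLOR_RGB2HSV)
    m=cv2.inRange(h,(80,120,20),(100,255,255))
    nn,l,st,c=cv2.connectedComponentsWithStats(m)
    for i in range(1,nn):
        if st[i,4]>300:
            cn=max(cv2.findContours((l==i).astype(np.uint8),0,1)[0],key=cv2.contourArea)
            R=cv2.minAreaRect(cn);print(n,st[i],np.round(cv2.boxPoints(R),1).tolist())
```

```text
top0.png [ 235  134   42   56 1130] [[233.5, 142.0], [256.20001220703125, 132.10000610351562], [277.8999938964844, 181.6999969482422], [255.1999969482422, 191.60000610351562]]
top0.png [ 126  196   42   59 1273] [[125.0999984741211, 203.3000030517578], [150.89999389648438, 194.6999969482422], [168.1999969482422, 246.60000610351562], [142.39999389648438, 255.1999969482422]]
top0.png [359 223  54  59 976] [[358.1000061035156, 265.29998779296875], [393.20001220703125, 222.1999969482422], [413.6000061035156, 238.8000030517578], [378.6000061035156, 282.0]]
top0.png [    0   258   118   137 14052] [[-4.900000095367432, 390.6000061035156], [0.0, 257.6000061035156], [117.69999694824219, 261.8999938964844], [112.80000305175781, 394.8999938964844]]
scene0.png [219 140  37  29 684] [[219.0, 140.0], [255.0, 140.0], [255.0, 168.0], [219.0, 168.0]]
scene0.png [ 491  225   69  153 6056] [[491.0, 225.0], [559.0, 225.0], [559.0, 377.0], [491.0, 377.0]]
scene0.png [ 223  242   61   78 2163] [[217.89999389648438, 302.70001220703125], [252.89999389648438, 235.8000030517578], [287.5, 253.89999389648438], [252.5, 320.79998779296875]]
scene0.png [ 398  282   55   85 2482] [[397.0, 357.3999938964844], [419.70001220703125, 280.70001220703125], [457.3999938964844, 291.8999938964844], [434.70001220703125, 368.6000061035156]]
```

View pics/crop0.png

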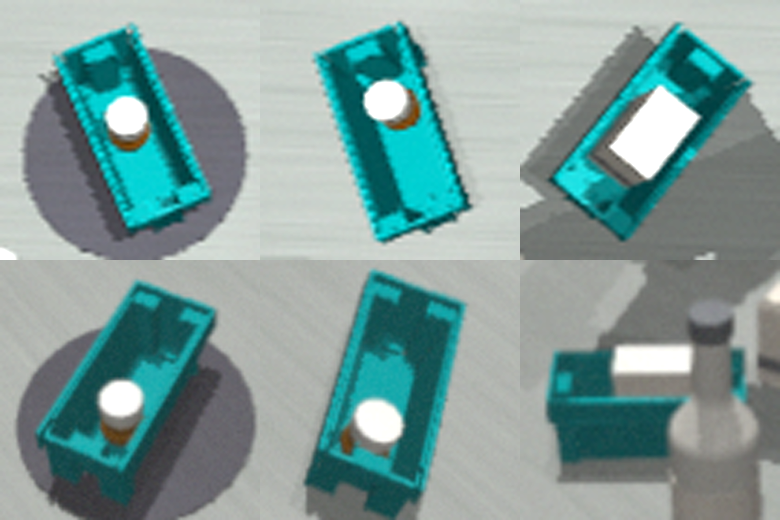

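Run:
```python
from h import *
np.set_printoptions(precision=4,suppress=True)
T=load('top0.png');S=load('scene0.png')
box={'base':([[233.5,142],[256.2,132.1],[277.9,181.7],[255.2,191.6]],.063),'mid':([[125.1,203.3],[150.9,194.7],[168.2,246.6],[142.4,255.2]],.06),'top':([[358.1,265.3],[393.2,222.2],[413.6,238.8],[378.6,282]],.06)}
for k,(b,z) in box.items():
    P=onz(T,b,z)[:,:2]; e=[np.linalg.norm(P[i]-P[(i+1)%4]) for i in range(4)]
    i=int(np.argmax(e[:2])); v=P[i+1]-P[i]; 
    print(k,P.mean(0),np.array(e),'long yaw',np.degrees(np.arctan2(v[1],v[0]))%180)
# bystanders: top-surface px in the top view
print('flask',onz(T,[332,214],.22),'pot',onz(T,[215,204],.13),'drum',onz(T,[370,124],.142),'bowl',onz(T,[198,129],.045),'tray',onz(T,[256,167],.003))
print(proj(S,[[.18,-.58,.22]]))
```

```text
base [0.6325 0.0419] [0.067  0.1512 0.0651 0.1504] long yaw 24.933600678426814
mid [0.4527 0.3149] [0.0698 0.1465 0.0679 0.146 ] long yaw 23.481173548232874
top [ 0.4051 -0.2999] [0.1454 0.0654 0.1442 0.0643] long yaw 141.36053462981104
flask [[ 0.4642 -0.1423  0.22  ]] pot [[0.4976 0.1302 0.13  ]] drum [[ 0.714  -0.2452  0.142 ]] bowl [[0.7271 0.2066 0.045 ]] tray [[0.6369 0.0444 0.003 ]]
[[248.9164  33.7555]]
```

Rim sizes come out at about 146 x 66 mm, which matches. The two-rib ends point at yaw ≈25° (base), 23.5° (mid) and −38.6° (top). I'll move over the carton tote first.

servo_tool([
  {"slide": [-0.5, 0.4, -0.4], "spin": 0},
  {"slide": [-0.9, 0.75, -0.4], "spin": 0},
  {"slide": [-1, 0.8, -0.4], "spin": 0},
  {"slide": [-1, 0.8, -0.4], "spin": 0},
  {"slide": [-1, 0.8, -0.4], "spin": 0},
  {"slide": [-1, 0.8, -0.4], "spin": 0},
  {"slide": [-1, 0.8, -0.4], "spin": 0},
  {"slide": [-1, 0.8, -0.4], "spin": 0},
  {"slide": [-1, 0.8, -0.4], "spin": 0},
  {"slide": [-1, 0.8, 0], "spin": 0},
], gripper=0)

```text
time_s: 1.15
tcp_pos: [0.3542, -0.339, 0.3182]
ee_rot: [[-0.961, -0.278, 0.002], [-0.278, 0.961, 0.004], [-0.003, 0.004, -1.0]]
wrist_force: [0.7, 0.0, 0.0]
gripper_width: 0.999
```

Run:
```python
from h import *
np.set_printoptions(precision=4,suppress=True)
d=cap('wrist','wrist1.png'); print(d['eye'],d['rotation'],sense()['joints'],sense()['tcp_pos'])
print(proj(d,[[.405,-.3,.06]]))
```

```text
[ 0.2881 -0.3587  0.4813] [[-0.2773  0.9298  0.2421]
 [ 0.9608  0.2674  0.0735]
 [ 0.0036  0.253  -0.9675]] [-24.5819   5.416   -7.9763  -0.4122 -76.5954 -49.0371] [ 0.3559 -0.3362  0.3177]
[[300.7325 220.8438]]
```

View pics/wrist1.png

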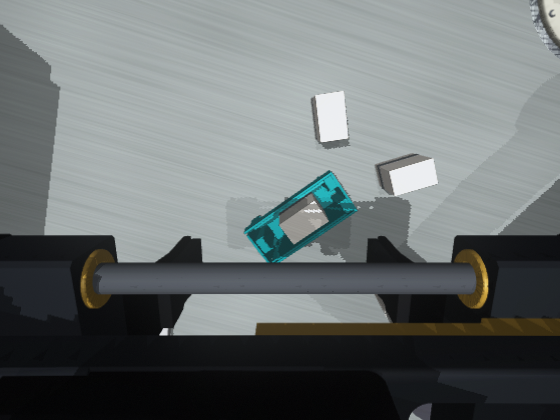

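Run:
```python
from h import *
np.set_printoptions(precision=4,suppress=True)
d=load('wrist1.png');f=d['frame']
im=cv2.resize(f[160:275,235:370],(700,600),interpolation=cv2.INTER_CUBIC)
cv2.imwrite('pics/crop1.png',np.clip(im[:,:,::-1]*1.8,0,255).astype(np.uint8))
h=cv2.cvtColor(f,cv2.COLOR_RGB2HSV);m=cv2.inRange(h,(80,120,20),(100,255,255));m[263:]=0
cn=max(cv2.findContours(m,0,1)[0],key=cv2.contourArea);b=cv2.boxPoints(cv2.minAreaRect(cn))
P=onz(d,b,.06);print(b,P,P.mean(0),[np.linalg.norm(P[i]-P[i-1]) for i in range(4)])
for i in (0,1):
    v=P[i+1]-P[i];print(np.degrees(np.arctan2(v[1],v[0])))
```

```text
[[240.4202 227.5525]
 [329.8957 168.7543]
 [357.3409 210.5188]
 [267.8655 269.317 ]] [[ 0.4364 -0.3752  0.06  ]
 [ 0.3277 -0.2842  0.06  ]
 [ 0.3705 -0.2319  0.06  ]
 [ 0.4851 -0.3236  0.06  ]] [ 0.4049 -0.3037  0.06  ] [np.float64(0.07097211753398867), np.float64(0.14173137311401351), np.float64(0.0675987663164118), np.float64(0.14670540359158643)]
140.0710739991648
50.72820672284898
```

View pics/crop1.png

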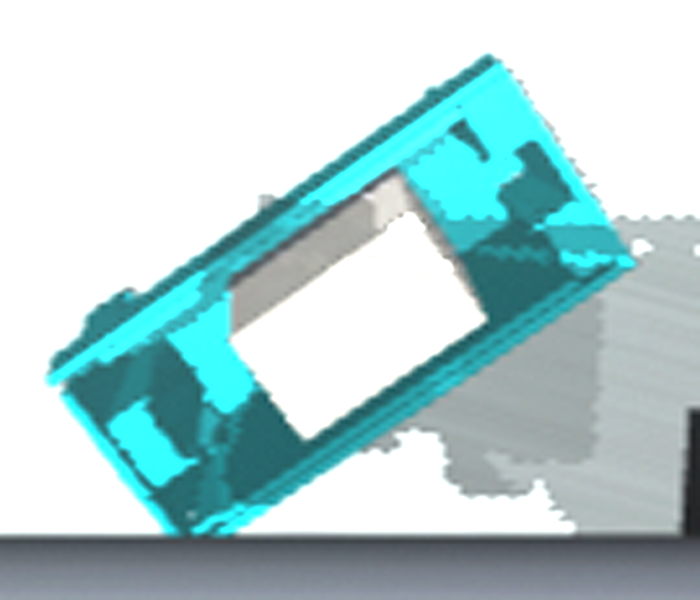

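The single central seat at the lower left (145,440 in the crop) confirms tote_top's two-rib end, at yaw ≈ −39°. Next I spin and travel to the jar tote.

servo_tool([
  {"slide": [-0.3, 0.7, 0], "spin": -0.6},
  {"slide": [-0.5, 0.87, 0], "spin": -1},
  {"slide": [-0.62, 0.79, 0], "spin": -1},
  {"slide": [-0.72, 0.69, 0], "spin": -1},
  {"slide": [-0.81, 0.59, 0], "spin": -1},
  {"slide": [-0.88, 0.47, 0], "spin": -1},
  {"slide": [-0.94, 0.34, 0], "spin": -1},
  {"slide": [-0.98, 0.21, 0], "spin": -1},
  {"slide": [-1, 0.07, 0], "spin": -1},
  {"slide": [-1, -0.07, 0], "spin": -1},
])

```text
time_s: 2.2
tcp_pos: [0.3845, -0.0789, 0.3236]
ee_rot: [[0.113, -0.994, 0.01], [-0.994, -0.113, 0.008], [-0.007, -0.011, -1.0]]
wrist_force: [0.1, 0.1, 0.2]
gripper_width: 1.001
```

servo_tool([
  {"slide": [-0.98, -0.21, 0], "spin": -1},
  {"slide": [-0.94, -0.34, 0], "spin": -1},
  {"slide": [-0.88, -0.47, 0], "spin": -1},
  {"slide": [-0.81, -0.59, 0], "spin": -1},
  {"slide": [-0.72, -0.69, 0], "spin": -1},
  {"slide": [-0.62, -0.79, 0], "spin": -1},
  {"slide": [-0.5, -0.87, 0], "spin": -1},
  {"slide": [-0.37, -0.93, 0], "spin": -1},
  {"slide": [-0.24, -0.97, 0], "spin": -1},
  {"slide": [-0.1, -0.99, 0], "spin": -1},
])

```text
time_s: 3.2
tcp_pos: [0.3937, 0.1829, 0.3312]
ee_rot: [[1.0, 0.005, 0.017], [0.005, -1.0, 0.014], [0.017, -0.014, -1.0]]
wrist_force: [-0.3, 0.1, 0.1]
gripper_width: 0.999
```

servo_tool([
  {"slide": [0.25, -1, 0], "spin": -1},
  {"slide": [0.4, -0.95, 0.2], "spin": -1},
  {"slide": [0.5, -0.9, 0.2], "spin": -0.95},
  {"slide": [0.5, -0.9, 0.2], "spin": 0},
  {"slide": [0.5, -0.7, 0.2], "spin": 0},
  {"slide": [0, 0, 0], "spin": 0},
])

```text
time_s: 3.8
tcp_pos: [0.4131, 0.3133, 0.3155]
ee_rot: [[0.903, 0.43, 0.018], [0.43, -0.903, 0.018], [0.024, -0.008, -1.0]]
wrist_force: [-0.5, -0.8, 0.1]
gripper_width: 0.999
```

```bash
cat >> h.py <<'E'
def teal(d,z,clip=None,fn=None):
    f=d['frame'];h=cv2.cvtColor(f,cv2.COLOR_RGB2HSV);m=cv2.inRange(h,(80,120,20),(100,255,255))
    if clip: m[clip:]=0
    cn=max(cv2.findContours(m,0,1)[0],key=cv2.contourArea);b=cv2.boxPoints(cv2.minAreaRect(cn))
    P=onz(d,b,z);print(b.round(1).tolist(),'\nC',P.mean(0),[round(float(np.linalg.norm(P[i]-P[i-1])),4) for i in range(4)])
    for i in range(4):
        v=P[(i+1)%4]-P[i];print(np.degrees(np.arctan2(v[1],v[0])))
def here():
    s=sense();R=s['ee_rot'];print('t',s['time_s'],'tcp',s['tcp_pos'],'yaw',np.degrees(np.arctan2(R[1,0],R[0,0])),'z',R[:,2],'q',s['joints'],'F',s['wrist_force'],'w',s['gripper_width']);return s
E
python3 - <<'E'
from h import *
np.set_printoptions(precision=4,suppress=True)
d=cap('wrist','wrist2.png');here();teal(d,.06,262)
E
```

```text
t 3.85 tcp [0.4129 0.3123 0.316 ] yaw 25.43269933911425 z [ 0.0188  0.0178 -0.9997] q [ 55.2637   7.5203  -6.0681   0.3164 -74.9589  60.0964] F [-0.9343  0.047   0.1551] w 0.9957326094448725
[[-50.599998474121094, 216.10000610351562], [0.10000000149011612, 103.69999694824219], [220.0, 203.10000610351562], [169.3000030517578, 315.3999938964844]] 
C [0.2619 0.5306 0.06  ] [0.3147, 0.1711, 0.2912, 0.1822]
-8.287434987186849
-89.73152445689395
179.57825129627795
87.89548014789176
```

View pics/wrist2.png

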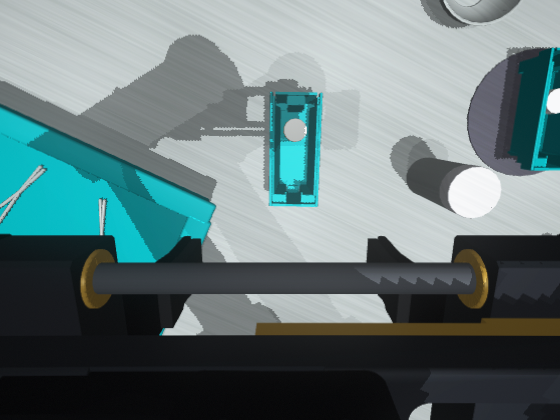

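```bash
cat >> h.py <<'E'
def box(d,z,roi,clip=262,r_=None):
    f=d['frame'];h=cv2.cvtColor(f,cv2.COLOR_RGB2HSV);m=cv2.inRange(h,(80,110,15),(100,255,255))
    x0,y0,x1,y1=roi;k=np.zeros_like(m);k[y0:y1,x0:x1]=m[y0:y1,x0:x1];k=cv2.morphologyEx(k,cv2.MORPH_OPEN,np.ones((2,2)))
    cn=max(cv2.findContours(k,0,1)[0],key=cv2.contourArea)
    u=onz(d,cn[:,0].astype(float),z)[:,:2]
    R=cv2.minAreaRect((u*1000).astype(np.float32)); B=cv2.boxPoints(R)/1000
    e=[B[1]-B[0],B[2]-B[1]];L=max(e,key=np.linalg.norm)
    print('center',np.array(R[0])/1000,'size',R[1],'yaw mod180',np.degrees(np.arctan2(L[1],L[0]))%180)
E
python3 - <<'E'
from h import *
np.set_printoptions(precision=4,suppress=True)
d=load('wrist2.png')
box(d,.06,(250,75,340,225)); s=sense()
T=load('top0.png')
for n,dd,roi,z in[('mid',T,(120,190,172,258),.06),('base',T,(225,130,282,195),.063),('top',T,(350,218,418,286),.06),('topw',load('wrist1.png'),(235,160,365,263),.06)]:
    print(n);box(dd,z,roi)
for z in(.03,.06):
  P=onz(d,[[214,208],[210,228],[0,82]],z);print(z,P,((P-s['tcp_pos'])@s['ee_rot'])[:,:2])
print(onz(T,[[118,262]],.06))
im=cv2.resize(d['frame'][80:220,255:340],(425,700-100))
cv2.imwrite('pics/crop2.png',np.clip(im[:,:,::-1]*1.8,0,255).astype(np.uint8))
E
```

```text
center [0.4522 0.3184] size (142.20474243164062, 63.908042907714844) yaw mod180 24.406351
mid
center [0.4499 0.312 ] size (146.30868530273438, 70.13230895996094) yaw mod180 24.23524
base
center [0.6299 0.0394] size (150.9584503173828, 65.59536743164062) yaw mod180 25.62354
top
center [ 0.4027 -0.3023] size (65.01944732666016, 144.6290740966797) yaw mod180 141.55042
topw
center [ 0.4048 -0.3018] size (70.38139343261719, 142.39987182617188) yaw mod180 141.37234
0.03 [[0.3315 0.3862 0.03  ]
 [0.3019 0.38   0.03  ]
 [0.3668 0.7    0.03  ]] [[-0.0488 -0.0994]
 [-0.0782 -0.1066]
 [ 0.1177 -0.3677]]
0.06 [[0.3408 0.3831 0.06  ]
 [0.3132 0.3773 0.06  ]
 [0.3737 0.676  0.06  ]] [[-0.041  -0.0929]
 [-0.0684 -0.0995]
 [ 0.1144 -0.3432]]
[[0.3543 0.3769 0.06  ]]
```

View pics/crop2.png

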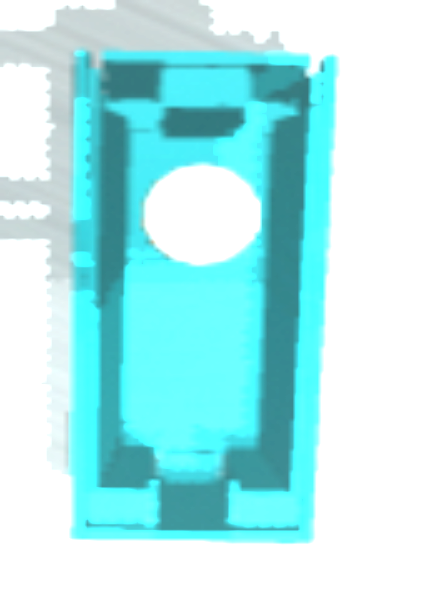

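The wrist view gives a rim of 142.2 x 63.9 mm centred at (0.452,0.318) with yaw 24.4°. The single seat is at the top of the picture, so the two-rib end points to +x as assumed. I'll descend in two stages.

servo_tool([
  {"slide": [0.3, 0.14, 0.5], "spin": 0.12},
  {"slide": [0.3, 0.14, 1], "spin": 0},
  {"slide": [0.3, 0.14, 1], "spin": 0},
  {"slide": [0.3, 0.14, 1], "spin": 0},
  {"slide": [0.07, 0, 1], "spin": 0},
  {"slide": [0, 0, 1], "spin": 0},
  {"slide": [0, 0, 1], "spin": 0},
  {"slide": [0, 0, 1], "spin": 0},
  {"slide": [0, 0, 0.5], "spin": 0},
  {"slide": [0, 0, 0], "spin": 0},
])

```text
time_s: 4.85
tcp_pos: [0.4538, 0.3074, 0.1097]
ee_rot: [[0.916, 0.4, 0.021], [0.4, -0.916, 0.022], [0.028, -0.011, -1.0]]
wrist_force: [0.1, -0.8, -0.0]
gripper_width: 1.004
```

```bash
cat >> h.py <<'E'
np.set_printoptions(precision=4,suppress=True)
def need(x,y,zg,yaw):
    "units for the grasp point to get to x,y,zg and the yaw"
    s=here();R=s['ee_rot'];g=s['tcp_pos']-0.0187*R[:,2]
    cy=np.degrees(np.arctan2(R[1,0],R[0,0]))
    print('grasp',g,'tilt in tool x,y',R[2,0],R[2,1]); print('units',R.T@(np.array([x,y,zg])-g)/.025,'spin',-((yaw-cy+180)%360-180)/8)
E
python3 - <<'E'
from h import *
need(.4522,.3184,.05,24.4)
d=cap('wrist','wrist3.png')
E
```

```text
t 4.85 tcp [0.4538 0.3074 0.1097] yaw 23.56624163225462 z [ 0.0211  0.0216 -0.9995] q [ 51.1576  20.178  -20.5693   0.2261 -47.5282  62.2676] F [ 0.1022 -0.8083 -0.0148] w 1.0037865209295478
grasp [0.4534 0.307  0.1284] tilt in tool x,y 0.028023692721528885 -0.011354795355885095
units [ 0.0496 -0.4028  3.1417] spin -0.10421979596817366
```

View pics/wrist3.png

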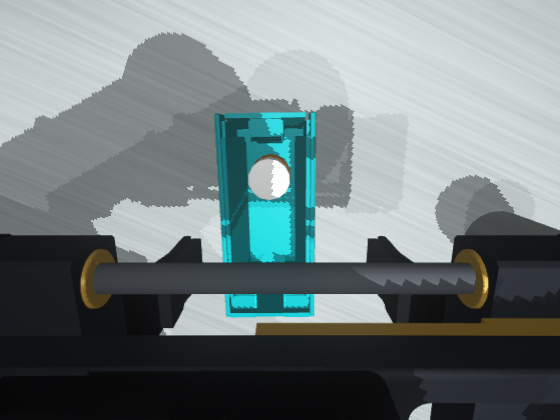

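Run:
```python
from h import *
d=load('wrist3.png');box(d,.06,(200,100,340,320))
need(.4522,.3184,.05,24.4)
```

```text
center [0.4716 0.3276] size (100.98820495605469, 64.03511047363281) yaw mod180 24.456923
t 4.9 tcp [0.4541 0.3077 0.1105] yaw 23.577712473928226 z [ 0.0221  0.0225 -0.9995] q [ 51.161   20.1247 -20.5077   0.2383 -47.5694  62.2686] F [-0.1831 -0.1886 -0.195 ] w 0.9995353284166475
grasp [0.4537 0.3073 0.1292] tilt in tool x,y 0.02924011609321283 -0.011805470768193233
units [ 0.0283 -0.393   3.1758] spin -0.10278594075897018
```

servo_tool([
  {"slide": [0.04, -0.4, 0], "spin": -0.1},
  {"slide": [0, -0.05, 0.3], "spin": 0},
  {"slide": [0, 0, 0.8], "spin": 0},
  {"slide": [0, 0, 0.8], "spin": 0},
  {"slide": [0, 0, 0.7], "spin": 0},
  {"slide": [0, 0, 0.45], "spin": 0},
  {"slide": [0, 0, 0.1], "spin": 0},
  {"slide": [0, 0, 0], "spin": 0},
])

```text
time_s: 5.7
tcp_pos: [0.4558, 0.3263, 0.0355]
ee_rot: [[0.909, 0.415, 0.033], [0.414, -0.909, 0.035], [0.045, -0.018, -0.999]]
wrist_force: [0.1, 0.6, 0.1]
gripper_width: 0.997
```

Run:
```python
from h import *
need(.4526,.3188,.05,24.4)
```

```text
t 5.7 tcp [0.4558 0.3263 0.0355] yaw 24.504987306587044 z [ 0.0332  0.0352 -0.9988] q [ 52.318   26.5478 -23.8883   0.4591 -36.8061  61.8495] F [0.0737 0.6363 0.0999] w 0.9970855036286028
grasp [0.4552 0.3257 0.0542] tilt in tool x,y 0.0448147846909454 -0.01819167343859527
units [-0.2152  0.2094  0.153 ] spin 0.013123413323381072
```

The tool tilt is drifting as rows go by, now 0.048 rad. Before gripping I'll test whether moving up undoes it.

servo_tool([
  {"slide": [0, 0, -1], "spin": 0},
  {"slide": [0, 0, -1], "spin": 0},
  {"slide": [0, 0, -1], "spin": 0},
  {"slide": [0, 0, -1], "spin": 0},
])

```text
time_s: 6.1
tcp_pos: [0.4517, 0.3221, 0.1379]
ee_rot: [[0.909, 0.416, 0.031], [0.415, -0.909, 0.032], [0.041, -0.016, -0.999]]
wrist_force: [0.7, -0.1, 0.5]
gripper_width: 1.002
```

servo_tool([
  {"slide": [0, 0, 0], "spin": 0},
  {"slide": [0, 0, 0], "spin": 0},
])

```text
time_s: 6.3
tcp_pos: [0.4537, 0.3244, 0.1441]
ee_rot: [[0.908, 0.416, 0.039], [0.415, -0.909, 0.041], [0.052, -0.021, -0.998]]
wrist_force: [-0.7, -0.0, -0.9]
gripper_width: 1.001
```

servo_tool([
  {"slide": [0, 0, 0], "spin": 0},
  {"slide": [0, 0, 0], "spin": 0},
  {"slide": [0, 0, 0], "spin": 0},
])

```text
time_s: 6.6
tcp_pos: [0.4531, 0.3237, 0.1429]
ee_rot: [[0.909, 0.416, 0.037], [0.415, -0.909, 0.04], [0.05, -0.021, -0.999]]
wrist_force: [-0.8, 0.4, 0.2]
gripper_width: 1.001
```

servo_tool([
  {"slide": [0, 0, 1], "spin": 0},
  {"slide": [0, 0, -1], "spin": 0},
  {"slide": [0, 0, 1], "spin": 0},
  {"slide": [0, 0, -1], "spin": 0},
  {"slide": [0, 0, 0], "spin": 0},
])

```text
time_s: 7.1
tcp_pos: [0.4523, 0.3229, 0.1367]
ee_rot: [[0.909, 0.416, 0.031], [0.415, -0.909, 0.031], [0.041, -0.016, -0.999]]
wrist_force: [0.1, 1.3, 0.5]
gripper_width: 1.006
```

servo_tool([
  {"slide": [0, 0, -0.3], "spin": 0},
  {"slide": [0, 0, -0.3], "spin": 0},
  {"slide": [0, 0, -0.3], "spin": 0},
  {"slide": [0, 0, -0.3], "spin": 0},
  {"slide": [0, 0, -0.3], "spin": 0},
  {"slide": [0, 0, -0.3], "spin": 0},
  {"slide": [0, 0, -0.3], "spin": 0},
  {"slide": [0, 0, -0.3], "spin": 0},
  {"slide": [0, 0, 0], "spin": 0},
])

```text
time_s: 8.0
tcp_pos: [0.4501, 0.3206, 0.2015]
ee_rot: [[0.909, 0.416, 0.031], [0.415, -0.909, 0.031], [0.041, -0.015, -0.999]]
wrist_force: [0.5, 0.0, -0.4]
gripper_width: 1.002
```

servo_tool([
  {"slide": [-1, 0, 0], "spin": 0},
  {"slide": [-1, 0, 0], "spin": 0},
  {"slide": [-1, 0, 0], "spin": 0},
  {"slide": [0, 0, 0], "spin": 0},
])

```text
time_s: 8.4
tcp_pos: [0.3799, 0.288, 0.1972]
ee_rot: [[0.91, 0.415, 0.029], [0.414, -0.91, 0.03], [0.039, -0.015, -0.999]]
wrist_force: [-0.4, 0.2, -0.1]
gripper_width: 1.001
```

servo_tool([
  {"slide": [1, 0, 0], "spin": 0},
  {"slide": [1, 0, 0], "spin": 0},
  {"slide": [1, 0, 0], "spin": 0},
  {"slide": [0, 0, 0], "spin": 0},
])

```text
time_s: 8.8
tcp_pos: [0.4505, 0.3206, 0.2009]
ee_rot: [[0.908, 0.417, 0.031], [0.416, -0.909, 0.031], [0.041, -0.016, -0.999]]
wrist_force: [-1.0, -0.4, -0.2]
gripper_width: 1.001
```

Slow rows don't drift, and the down/up alternation levelled the tool by 0.01 rad. I'll repeat it up here.

servo_tool([
  {"slide": [0, 0, 1], "spin": 0},
  {"slide": [0, 0, -1], "spin": 0},
  {"slide": [0, 0, 1], "spin": 0},
  {"slide": [0, 0, -1], "spin": 0},
  {"slide": [0, 0, 0], "spin": 0},
  {"slide": [0, 0, 1], "spin": 0},
  {"slide": [0, 0, -1], "spin": 0},
  {"slide": [0, 0, 1], "spin": 0},
  {"slide": [0, 0, -1], "spin": 0},
  {"slide": [0, 0, 0], "spin": 0},
])

```text
time_s: 9.8
tcp_pos: [0.4508, 0.3203, 0.1967]
ee_rot: [[0.909, 0.417, 0.028], [0.416, -0.909, 0.027], [0.037, -0.013, -0.999]]
wrist_force: [0.3, 0.8, 0.4]
gripper_width: 1.001
```

Run:
```python
from h import *
need(.4526,.3188,.05,24.4)
```

```text
t 9.8 tcp [0.4508 0.3203 0.1967] yaw 24.58921132860019 z [ 0.0276  0.0275 -0.9992] q [ 52.3576  15.1185 -13.7775   0.3424 -58.8907  62.0745] F [0.3268 0.7651 0.4169] w 1.000985921222401
grasp [0.4503 0.3198 0.2154] tilt in tool x,y 0.03656445546462787 -0.013459682856145811
units [-0.1737  0.1623  6.6132] spin 0.023651416075022524
```

servo_tool([
  {"slide": [0, 0, -1], "spin": 0},
  {"slide": [0, 0, -1], "spin": 0},
  {"slide": [0, 0, -0.7], "spin": 0},
  {"slide": [0, 0, -0.4], "spin": 0},
  {"slide": [0, 0, -0.2], "spin": 0},
  {"slide": [0, 0, 0], "spin": 0},
])

```text
time_s: 10.4
tcp_pos: [0.4482, 0.3179, 0.2813]
ee_rot: [[0.909, 0.416, 0.027], [0.415, -0.909, 0.028], [0.037, -0.014, -0.999]]
wrist_force: [-0.0, 0.3, 0.0]
gripper_width: 1.0
```

servo_tool([
  {"slide": [0, 0, 0.2], "spin": 0},
  {"slide": [0, 0, 0.4], "spin": 0},
  {"slide": [0, 0, 0.7], "spin": 0},
  {"slide": [0, 0, 1], "spin": 0},
  {"slide": [0, 0, 1], "spin": 0},
  {"slide": [0, 0, 0], "spin": 0},
])

```text
time_s: 11.0
tcp_pos: [0.4477, 0.3179, 0.188]
ee_rot: [[0.91, 0.415, 0.019], [0.415, -0.91, 0.021], [0.026, -0.011, -1.0]]
wrist_force: [-0.5, -0.5, 0.2]
gripper_width: 0.998
```

servo_tool([
  {"slide": [0, 0, 0], "spin": 0},
])

```text
time_s: 11.1
tcp_pos: [0.4477, 0.3176, 0.1874]
ee_rot: [[0.909, 0.415, 0.019], [0.415, -0.91, 0.02], [0.025, -0.01, -1.0]]
wrist_force: [-0.2, -0.1, 0.8]
gripper_width: 1.004
```

A gentle-start, abrupt-stop descent takes the tilt out (−0.011). I'll do it again.

servo_tool([
  {"slide": [0, 0, -0.6], "spin": 0},
  {"slide": [0, 0, -0.8], "spin": 0},
  {"slide": [0, 0, -0.6], "spin": 0},
  {"slide": [0, 0, -0.3], "spin": 0},
  {"slide": [0, 0, 0.2], "spin": 0},
  {"slide": [0, 0, 0.5], "spin": 0},
  {"slide": [0, 0, 0.8], "spin": 0},
  {"slide": [0, 0, 1], "spin": 0},
  {"slide": [0, 0, 0], "spin": 0},
  {"slide": [0, 0, 0], "spin": 0},
])

```text
time_s: 12.1
tcp_pos: [0.4473, 0.3169, 0.1803]
ee_rot: [[0.91, 0.415, 0.017], [0.415, -0.91, 0.018], [0.023, -0.009, -1.0]]
wrist_force: [-0.1, 0.6, 1.1]
gripper_width: 1.001
```

servo_tool([
  {"slide": [0, 0, 0.2], "spin": 0},
  {"slide": [0, 0, 0.4], "spin": 0},
  {"slide": [0, 0, 0.7], "spin": 0},
  {"slide": [0, 0, 1], "spin": 0},
  {"slide": [0, 0, 0], "spin": 0},
  {"slide": [0, 0, 0], "spin": 0},
])

```text
time_s: 12.7
tcp_pos: [0.4501, 0.3198, 0.1231]
ee_rot: [[0.909, 0.416, 0.022], [0.415, -0.909, 0.023], [0.03, -0.012, -0.999]]
wrist_force: [-0.1, -0.1, -0.3]
gripper_width: 1.002
```

Run:
```python
from h import *
need(.4526,.3188,.05,24.4)
```

```text
t 12.7 tcp [0.4501 0.3198 0.1231] yaw 24.539300421667495 z [ 0.0222  0.0229 -0.9995] q [ 52.3333  19.5566 -19.2094   0.2688 -49.4188  62.0442] F [-0.0966 -0.0731 -0.3345] w 1.001813475787664
grasp [0.4497 0.3193 0.1418] tilt in tool x,y 0.029690593039358993 -0.011616215482289118
units [-0.0116  0.1106  3.6712] spin 0.01741255270843567
```

servo_tool([
  {"slide": [0, 0.05, 0.2], "spin": 0},
  {"slide": [0, 0.06, 0.4], "spin": 0},
  {"slide": [0, 0, 0.5], "spin": 0},
  {"slide": [0, 0, 0.5], "spin": 0},
  {"slide": [0, 0, 0.5], "spin": 0},
  {"slide": [0, 0, 0.5], "spin": 0},
  {"slide": [0, 0, 0.5], "spin": 0},
  {"slide": [0, 0, 0.3], "spin": 0},
  {"slide": [0, 0, 0.15], "spin": 0},
])

```text
time_s: 13.6
tcp_pos: [0.4572, 0.3224, 0.035]
ee_rot: [[0.909, 0.416, 0.031], [0.415, -0.909, 0.033], [0.042, -0.017, -0.999]]
wrist_force: [0.4, -0.5, 1.0]
gripper_width: 1.004
```

Run:
```python
from h import *
need(.4526,.3188,.05,24.4)
```

```text
t 13.6 tcp [0.4572 0.3224 0.035 ] yaw 24.54297847935526 z [ 0.0315  0.0333 -0.9989] q [ 51.9258  26.5581 -23.9319   0.4032 -36.8957  62.3212] F [ 0.3672 -0.4669  1.0274] w 1.0038216042124914
grasp [0.4566 0.3218 0.0537] tilt in tool x,y 0.042461611889599696 -0.017216850362102944
units [-0.2025  0.0448  0.1397] spin 0.017872309919408025
```

servo_tool([
  {"slide": [-0.15, 0.04, 0.1], "spin": 0},
  {"slide": [0, 0, 0], "spin": 0},
])

```text
time_s: 13.8
tcp_pos: [0.4542, 0.3198, 0.0321]
ee_rot: [[0.909, 0.416, 0.031], [0.415, -0.909, 0.033], [0.042, -0.017, -0.999]]
wrist_force: [0.5, 0.4, -0.8]
gripper_width: 0.999
```

servo_tool([
  {"slide": [0, 0, 0], "spin": 0},
  {"slide": [0, 0, 0], "spin": 0},
  {"slide": [0, 0, 0], "spin": 0},
  {"slide": [0, 0, 0], "spin": 0},
  {"slide": [0, 0, 0], "spin": 0},
], gripper=255)

```text
time_s: 14.3
tcp_pos: [0.4548, 0.3207, 0.0338]
ee_rot: [[0.909, 0.416, 0.034], [0.415, -0.909, 0.036], [0.046, -0.019, -0.999]]
wrist_force: [0.4, -0.5, -1.8]
gripper_width: 0.732
```

Run:
```python
from h import *
need(.4526,.3188,.05,24.4)
d=cap('wrist','wrist4.png'); box(d,.06,(200,50,340,262))
```

```text
t 14.3 tcp [0.4548 0.3207 0.0338] yaw 24.54926770510102 z [ 0.0338  0.0361 -0.9988] q [ 52.0217  26.3728 -24.5798   0.4298 -36.2261  62.2117] F [ 0.3918 -0.4659 -1.7611] w 0.7323799067620976
grasp [0.4542 0.32   0.0525] tilt in tool x,y 0.04573598273910236 -0.018760349468890568
units [-0.0825  0.0203  0.0948] spin 0.018658463137626313
center [0.4874 0.3391] size (63.176151275634766, 57.160789489746094) yaw mod180 25.002832
```

View pics/wrist4.png

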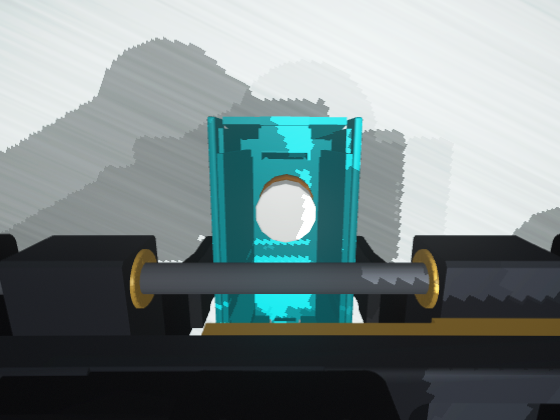

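Gripped: opening 63.7 mm, with the rim's far edge at row 118. I'll lift gently.

servo_tool([
  {"slide": [0, 0, -0.2], "spin": 0},
  {"slide": [0, 0, -0.4], "spin": 0},
  {"slide": [0, 0, -0.6], "spin": 0},
  {"slide": [0, 0, -0.8], "spin": 0},
  {"slide": [0, 0, -1], "spin": 0},
  {"slide": [0, 0, -1], "spin": 0},
  {"slide": [0, 0, -1], "spin": 0},
  {"slide": [0, 0, -0.8], "spin": 0},
  {"slide": [0, 0, -0.6], "spin": 0},
  {"slide": [0, 0, -0.3], "spin": 0},
])

```text
time_s: 15.35
tcp_pos: [0.4462, 0.3114, 0.2099]
ee_rot: [[0.91, 0.415, 0.028], [0.414, -0.91, 0.031], [0.039, -0.017, -0.999]]
wrist_force: [1.1, 0.8, -2.3]
gripper_width: 0.73
```

Run:
```python
from h import *
need(.632,.041,.107+.1,-155)
d=cap('wrist','wrist5.png');cap('scene','scene5.png')
```

```text
t 15.35 tcp [0.4462 0.3114 0.2099] yaw 24.45407501626421 z [ 0.0281  0.0314 -0.9991] q [ 52.0823  13.5407 -13.8654   0.1895 -60.1835  62.2997] F [ 1.1284  0.8145 -2.2945] w 0.7302538693305367
grasp [0.4457 0.3108 0.2286] tilt in tool x,y 0.03859814236362376 -0.016948031182944346
units [ 2.2813 12.9224  0.734 ] spin 22.431759377033025
```

View pics/scene5.png

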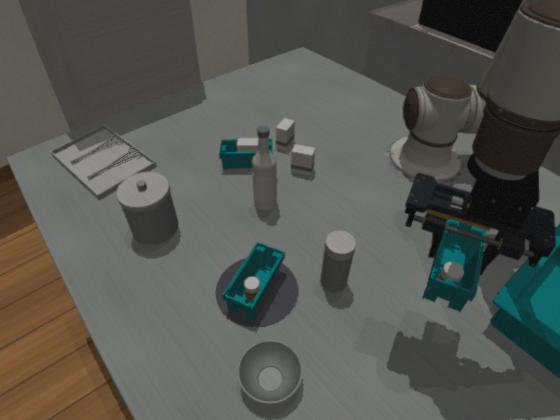

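servo_tool([
  {"slide": [-0.1, 0.3, -0.05], "spin": 0},
  {"slide": [-0.15, 0.6, -0.05], "spin": 0},
  {"slide": [-0.2, 0.9, -0.05], "spin": 0},
  {"slide": [-0.2, 1, -0.05], "spin": 0},
  {"slide": [-0.2, 1, -0.05], "spin": 0},
  {"slide": [-0.2, 1, -0.05], "spin": 0},
  {"slide": [-0.2, 1, -0.05], "spin": 0},
  {"slide": [-0.2, 1, -0.05], "spin": 0},
  {"slide": [-0.2, 1, -0.05], "spin": 0},
  {"slide": [-0.2, 1, -0.05], "spin": 0},
])

```text
time_s: 16.45
tcp_pos: [0.4896, 0.0735, 0.2073]
ee_rot: [[0.91, 0.415, 0.008], [0.415, -0.91, 0.018], [0.015, -0.013, -1.0]]
wrist_force: [0.3, 0.2, -2.2]
gripper_width: 0.735
```

servo_tool([
  {"slide": [-0.2, 1, -0.05], "spin": 0},
  {"slide": [-0.2, 0.9, -0.05], "spin": 0},
  {"slide": [-0.15, 0.7, 0], "spin": 0},
  {"slide": [0, 0.4, 0], "spin": 0},
  {"slide": [0, 0.2, 0], "spin": 0},
  {"slide": [0, 0, 0], "spin": 0},
])

```text
time_s: 17.05
tcp_pos: [0.5057, -0.0169, 0.2035]
ee_rot: [[0.914, 0.407, -0.004], [0.407, -0.914, 0.015], [0.002, -0.015, -1.0]]
wrist_force: [-0.9, -0.1, -2.2]
gripper_width: 0.736
```

Run:
```python
from h import *
need(.632,.041,.107+.1,-155)
d=cap('wrist','wrist6.png')
```

```text
t 17.05 tcp [ 0.5057 -0.0169  0.2035] yaw 23.98895057051395 z [-0.004   0.0146 -0.9999] q [ 15.9414  11.4812 -17.1048  -0.9888 -61.4051  98.5218] F [-0.8865 -0.0945 -2.2401] w 0.735649780178828
grasp [ 0.5057 -0.0172  0.2222] tilt in tool x,y 0.002337138179491959 -0.014973020724933539
units [ 5.559  -0.0633  0.623 ] spin 22.373618821314246
```

View pics/wrist6.png

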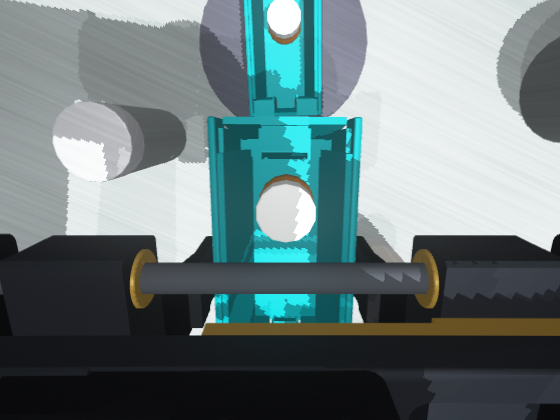

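servo_tool([
  {"slide": [0.3, -0.02, -0.2], "spin": 0.4},
  {"slide": [0.51, -0.08, -0.2], "spin": 0.8},
  {"slide": [0.5, -0.15, -0.2], "spin": 1},
  {"slide": [0.47, -0.22, -0.2], "spin": 1},
  {"slide": [0.43, -0.29, -0.2], "spin": 1},
  {"slide": [0.38, -0.35, -0.2], "spin": 1},
  {"slide": [0.33, -0.4, -0.2], "spin": 1},
  {"slide": [0.27, -0.44, -0.2], "spin": 1},
  {"slide": [0.2, -0.48, -0.2], "spin": 1},
  {"slide": [0.14, -0.5, -0.2], "spin": 1},
])

```text
time_s: 18.1
tcp_pos: [0.6116, 0.0576, 0.2533]
ee_rot: [[0.617, -0.787, -0.011], [-0.787, -0.617, 0.016], [-0.019, -0.002, -1.0]]
wrist_force: [0.2, 0.2, -1.5]
gripper_width: 0.736
```

servo_tool([
  {"slide": [0.06, -0.52, -0.2], "spin": 1},
  {"slide": [-0.01, -0.52, -0.2], "spin": 1},
  {"slide": [-0.08, -0.51, -0.2], "spin": 1},
  {"slide": [-0.15, -0.5, -0.2], "spin": 1},
  {"slide": [-0.22, -0.47, -0.2], "spin": 1},
  {"slide": [-0.28, -0.43, -0.2], "spin": 1},
  {"slide": [-0.34, -0.39, -0.2], "spin": 1},
  {"slide": [-0.4, -0.33, -0.2], "spin": 1},
  {"slide": [-0.44, -0.28, -0.1], "spin": 1},
  {"slide": [-0.48, -0.21, 0], "spin": 1},
])

```text
time_s: 19.1
tcp_pos: [0.7254, 0.1383, 0.2938]
ee_rot: [[-0.7, -0.714, -0.016], [-0.715, 0.699, 0.017], [-0.001, 0.024, -1.0]]
wrist_force: [-0.3, -0.1, -1.9]
gripper_width: 0.731
```

Run:
```python
from h import *
need(.768,.104,.32,-155)
```

```text
t 19.1 tcp [0.7254 0.1383 0.2938] yaw -134.39652491080386 z [-0.0165  0.0169 -0.9997] q [ 22.7577  32.656   28.2283  -1.2612 -86.0696 -67.0619] F [-0.3166 -0.1168 -1.9329] w 0.7306552017079415
grasp [0.7257 0.138  0.3125] tilt in tool x,y -0.0005434806953794453 0.023598339184711138
units [-0.2115 -2.1536 -0.3527] spin 2.5754343861495173
```

servo_tool([
  {"slide": [-0.05, -0.52, 0], "spin": 0.9},
  {"slide": [-0.12, -0.52, 0], "spin": 0.9},
  {"slide": [-0.18, -0.5, 0], "spin": 0.7},
  {"slide": [-0.2, -0.4, 0], "spin": 0.1},
  {"slide": [0, 0, 0], "spin": 0},
])

```text
time_s: 19.6
tcp_pos: [0.7658, 0.1147, 0.2874]
ee_rot: [[-0.911, -0.412, -0.023], [-0.413, 0.911, 0.017], [0.014, 0.025, -1.0]]
wrist_force: [-0.4, 0.5, -2.2]
gripper_width: 0.734
```

Run:
```python
from h import *
d=cap('wrist','wrist7.png')
need(.768,.104,.32,-155)
```

```text
t 19.65 tcp [0.7653 0.1153 0.2874] yaw -155.57920457289399 z [-0.023   0.0172 -0.9996] q [ 19.9256  37.2734  35.5738  -1.3757 -89.2011 -85.4848] F [ 0.7785 -0.2055 -1.5616] w 0.733505870833917
grasp [0.7657 0.115  0.3061] tilt in tool x,y 0.013785354827398203 0.025161066452399027
units [ 0.1073 -0.4241 -0.5641] spin -0.07240057161174818
```

View pics/wrist7.png

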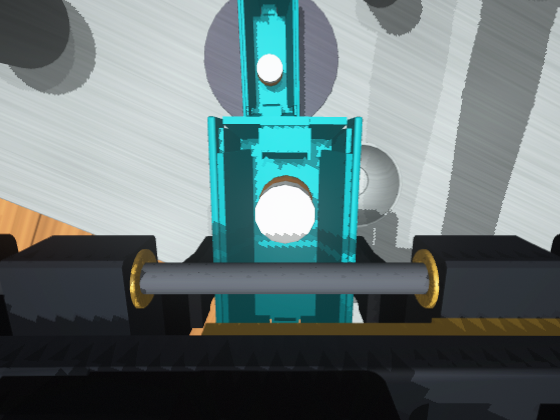

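servo_tool([
  {"slide": [0.3, -0.3, 0], "spin": -0.05},
  {"slide": [0.5, -0.3, 0], "spin": 0},
  {"slide": [0.5, -0.1, 0], "spin": 0},
  {"slide": [0.2, 0, 0], "spin": 0},
  {"slide": [0, 0, 0], "spin": 0},
])

```text
time_s: 20.15
tcp_pos: [0.7345, 0.0848, 0.2875]
ee_rot: [[-0.904, -0.426, -0.025], [-0.427, 0.904, 0.017], [0.015, 0.026, -1.0]]
wrist_force: [1.1, 0.3, -2.0]
gripper_width: 0.732
```

Run:
```python
from h import *
d=cap('wrist','wrist8.png')
need(.632,.041,.107+.1,-155)
im=cv2.resize(d['frame'][0:130,200:370],(784,600),interpolation=cv2.INTER_CUBIC)
cv2.imwrite('pics/crop8.png',np.clip(im[:,:,::-1]*1.5,0,255).astype(np.uint8))
```

```text
t 20.2 tcp [0.7348 0.0849 0.2877] yaw -154.73459234020748 z [-0.0243  0.0172 -0.9996] q [ 18.4833  33.1912  28.3689  -1.3802 -86.1868 -83.1248] F [-0.3548 -0.3583 -3.1416] w 0.7339310101421489
grasp [0.7353 0.0846 0.3064] tilt in tool x,y 0.014629135320271332 0.025939020190548986
units [4.4217 0.0799 4.0449] spin 0.03317595747406443
```

View pics/crop8.png

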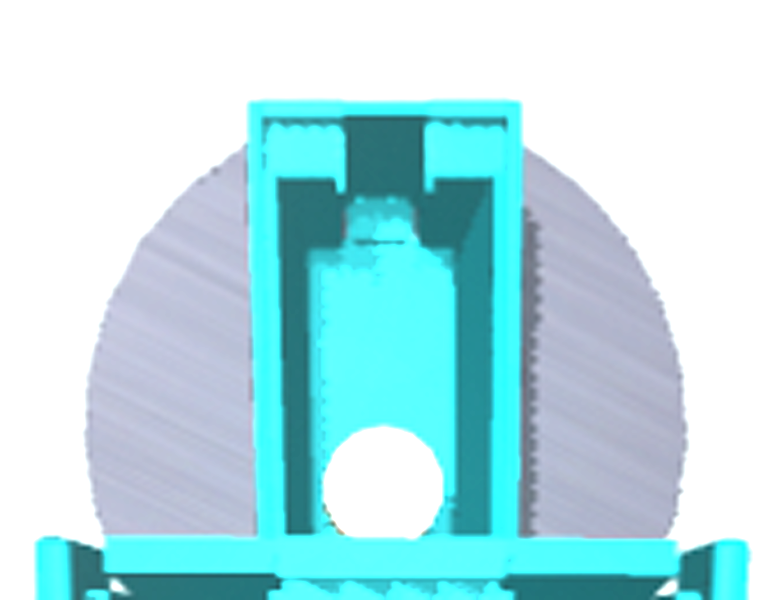

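Run:
```python
from h import *
d=load('wrist8.png');s=sense();R=s['ee_rot'];t=s['tcp_pos']
P=onz(d,[[253.8,21.9],[313.2,21.9],[255.9,116],[312.7,116]],.063)
print('base corners',P); print('end width',np.linalg.norm(P[0]-P[1]),np.linalg.norm(P[2]-P[3]))
m1=(P[0]+P[1])/2;m2=(P[2]+P[3])/2;v=(m2-m1)/np.linalg.norm(m2-m1);yaw=np.degrees(np.arctan2(v[1],v[0]));v2=P[1]-P[0]
print('end mid',m1,'yaw',yaw,'yaw from end',np.degrees(np.arctan2(v2[1],v2[0]))+ -90,'centre',m1+.071*v)
# held tote far edge, plane normal to tool at 26mm behind tcp
e,r_=rays(d,[[208,118],[362,118],[285.2,116.2]])
el=(e-t)@R; rl=r_@R
H=el+rl*((-.026-el[2])/rl[:,2])[:,None];print('held far edge in tool',H)
B=(P-t)@R;print('base in tool',B, 'cam eye tool',el)
```

```text
base corners [[ 0.5867 -0.0138  0.063 ]
 [ 0.5593  0.0434  0.063 ]
 [ 0.6739  0.0276  0.063 ]
 [ 0.6463  0.0861  0.063 ]]
end width 0.06346299588522354 0.06472703127106579
end mid [0.573  0.0148 0.063 ] yaw 25.74359168994514 yaw from end 25.64544431962375 centre [0.637  0.0457 0.063 ]
held far edge in tool [[ 0.0706 -0.0305 -0.026 ]
 [ 0.0706  0.0314 -0.026 ]
 [ 0.0713  0.0005 -0.026 ]]
base in tool [[ 0.1727 -0.032   0.2265]
 [ 0.1732  0.0315  0.2282]
 [ 0.0762 -0.0318  0.2251]
 [ 0.0762  0.0329  0.2268]] cam eye tool [ 0.0688 -0.     -0.1632]
```

The base tote's one-rib end reads 63.5–64.7 mm wide, so the scale is good. Its centre is (0.637,0.046), yaw 25.7°, and the held tote is centred on the TCP to within 0.5 mm. Now I work out the approach.

```bash
cat >> h.py <<'E'
def need2(x,y,zb,yaw,u0,gz=.0525,c=0.0003):
    "units to bring bottom centre of held tote to x,y,zb"
    s=here();R=s['ee_rot'];u0=np.array(u0)/np.linalg.norm(u0)
    g=s['tcp_pos']-0.0187*R[:,2]+R[:,0]*c; b=g-gz*(R@u0)
    cy=np.degrees(np.arctan2(R[1,0],R[0,0]))
    print('bottom',b,'tote up',R@u0,'units',R.T@(np.array([x,y,zb])-b)/.025,'spin',-((yaw-cy+180)%360-180)/8)
E
python3 - <<'E'
from h import *
need2(.637,.0457,.10,-154.3,(.0457,-.0188,-.9988))
E
```

```text
t 20.2 tcp [0.7348 0.0849 0.2877] yaw -154.73459234020748 z [-0.0243  0.0172 -0.9996] q [ 18.4833  33.1912  28.3689  -1.3802 -86.1868 -83.1248] F [-0.3548 -0.3583 -3.1416] w 0.7339310101421489
bottom [0.7355 0.0873 0.254 ] tote up [-0.009  -0.0537  0.9985] units [4.182  0.0142 6.2239] spin -0.054324042525934146
```

servo_tool([
  {"slide": [0.3, 0, 0.2], "spin": -0.05},
  {"slide": [0.5, 0, 0.4], "spin": 0},
  {"slide": [0.6, 0, 0.6], "spin": 0},
  {"slide": [0.6, 0, 0.7], "spin": 0},
  {"slide": [0.6, 0, 0.7], "spin": 0},
  {"slide": [0.6, 0, 0.7], "spin": 0},
  {"slide": [0.5, 0, 0.7], "spin": 0},
  {"slide": [0.3, 0, 0.6], "spin": 0},
  {"slide": [0.15, 0, 0.4], "spin": 0},
  {"slide": [0, 0, 0], "spin": 0},
])

```text
time_s: 21.2
tcp_pos: [0.6387, 0.0454, 0.1611]
ee_rot: [[-0.898, -0.44, -0.016], [-0.44, 0.898, 0.02], [0.005, 0.024, -1.0]]
wrist_force: [0.7, -0.0, -2.5]
gripper_width: 0.733
```

Run:
```python
from h import *
need2(.637,.0457,.10,-154.3,(.0457,-.0188,-.9988))
```

```text
t 21.2 tcp [0.6387 0.0454 0.1611] yaw -153.90587682854107 z [-0.0156  0.0196 -0.9997] q [ 17.8535  26.5328  -0.9723  -1.5085 -63.0071 -81.0724] F [ 0.7176 -0.0088 -2.4995] w 0.7334593771018005
bottom [0.6396 0.0479 0.1274] tote up [-0.0172 -0.0566  0.9982] units [ 0.1258 -0.0606  1.0954] spin 0.049265396432367936
```

servo_tool([
  {"slide": [0.12, -0.06, 0.3], "spin": 0.05},
  {"slide": [0, 0, 0.4], "spin": 0},
  {"slide": [0, 0, 0.25], "spin": 0},
  {"slide": [0, 0, 0], "spin": 0},
])

```text
time_s: 21.6
tcp_pos: [0.639, 0.0442, 0.1373]
ee_rot: [[-0.901, -0.434, -0.011], [-0.434, 0.901, 0.02], [0.001, 0.023, -1.0]]
wrist_force: [-0.7, -0.8, -2.7]
gripper_width: 0.734
```

Run:
```python
from h import *
d=cap('scene','scene9.png')
need2(.637,.0457,.06,-154.3,(.0457,-.0188,-.9988))
im=cv2.resize(d['frame'][190:330,190:340],(640,600),interpolation=cv2.INTER_CUBIC)
cv2.imwrite('pics/crop9.png',np.clip(im[:,:,::-1]*1.6,0,255).astype(np.uint8))
```

```text
t 21.65 tcp [0.6393 0.0442 0.1377] yaw -154.25828279567932 z [-0.0099  0.0202 -0.9997] q [ 17.76    27.5912  -2.8317  -1.4797 -59.774  -81.2713] F [ 0.5241 -0.2651 -1.8987] w 0.7352319992262502
bottom [0.6404 0.0467 0.104 ] tote up [-0.0231 -0.057   0.9981] units [ 0.1383 -0.0161  1.7608] spin 0.005214650540086296
```

View pics/crop9.png

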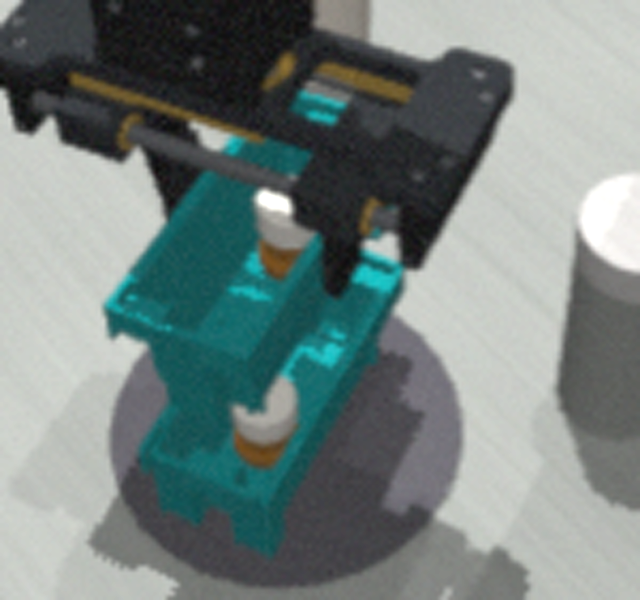

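The near end of the held tote shows one rib over the two-rib end of the base, so the orientation is right. Lowering.

servo_tool([
  {"slide": [0.12, 0, 0.3], "spin": 0},
  {"slide": [0, 0, 0.4], "spin": 0},
  {"slide": [0, 0, 0.4], "spin": 0},
  {"slide": [0, 0, 0.2], "spin": 0},
  {"slide": [0, 0, 0], "spin": 0},
])

```text
time_s: 22.15
tcp_pos: [0.6364, 0.0436, 0.1027]
ee_rot: [[-0.901, -0.434, -0.009], [-0.434, 0.901, 0.02], [-0.001, 0.022, -1.0]]
wrist_force: [-0.7, 0.2, -2.6]
gripper_width: 0.732
```

Run:
```python
from h import *
d=cap('scene','scene10.png')
need2(.637,.0457,.057,-154.3,(.0457,-.0188,-.9988))
im=cv2.resize(d['frame'][190:330,190:340],(640,600),interpolation=cv2.INTER_CUBIC)
cv2.imwrite('pics/crop10.png',np.clip(im[:,:,::-1]*1.6,0,255).astype(np.uint8))
```

```text
t 22.2 tcp [0.6366 0.0436 0.103 ] yaw -154.25228840690713 z [-0.0087  0.0204 -0.9998] q [ 17.7882  29.2515  -5.5133  -1.5362 -55.3634 -81.1652] F [-0.4582 -0.2565 -2.0692] w 0.7369235314435196
bottom [0.6378 0.0461 0.0693] tote up [-0.0243 -0.0571  0.9981] units [ 0.0341 -0.0109  0.4935] spin 0.00596394913661058
```

View pics/crop10.png

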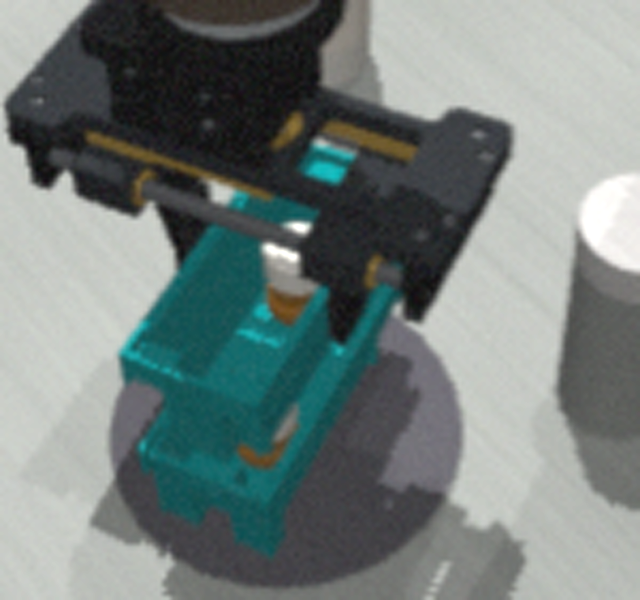

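servo_tool([
  {"slide": [0.03, 0, 0.15], "spin": 0},
  {"slide": [0, 0, 0.12], "spin": 0},
  {"slide": [0, 0, 0.1], "spin": 0},
  {"slide": [0, 0, 0], "spin": 0},
])

```text
time_s: 22.6
tcp_pos: [0.6367, 0.0436, 0.0943]
ee_rot: [[-0.901, -0.435, -0.006], [-0.435, 0.9, 0.021], [-0.003, 0.021, -1.0]]
wrist_force: [0.5, 0.1, -2.1]
gripper_width: 0.735
```

servo_tool([
  {"slide": [0, 0, 0.1], "spin": 0},
  {"slide": [0, 0, 0], "spin": 0},
])

```text
time_s: 22.8
tcp_pos: [0.6379, 0.0439, 0.0933]
ee_rot: [[-0.9, -0.435, -0.003], [-0.435, 0.9, 0.021], [-0.006, 0.02, -1.0]]
wrist_force: [-1.3, 0.5, -1.5]
gripper_width: 0.735
```

Run:
```python
from h import *
d=cap('scene','scene11.png')
need2(.637,.0457,.057,-154.3,(.0457,-.0188,-.9988))
im=cv2.resize(d['frame'][190:330,190:340],(640,600),interpolation=cv2.INTER_CUBIC)
cv2.imwrite('pics/crop11.png',np.clip(im[:,:,::-1]*1.6,0,255).astype(np.uint8))
```

```text
t 22.85 tcp [0.6378 0.0439 0.0933] yaw -154.1941763744767 z [-0.0032  0.0208 -0.9998] q [ 17.8146  29.8024  -6.1766  -1.4788 -53.8406 -81.1345] F [ 0.0453  0.3274 -0.4966] w 0.7323962994906846
bottom [0.6392 0.0464 0.0596] tote up [-0.0297 -0.0576  0.9979] units [0.0917 0.0114 0.1021] spin 0.013227953190412478
```

View pics/crop11.png

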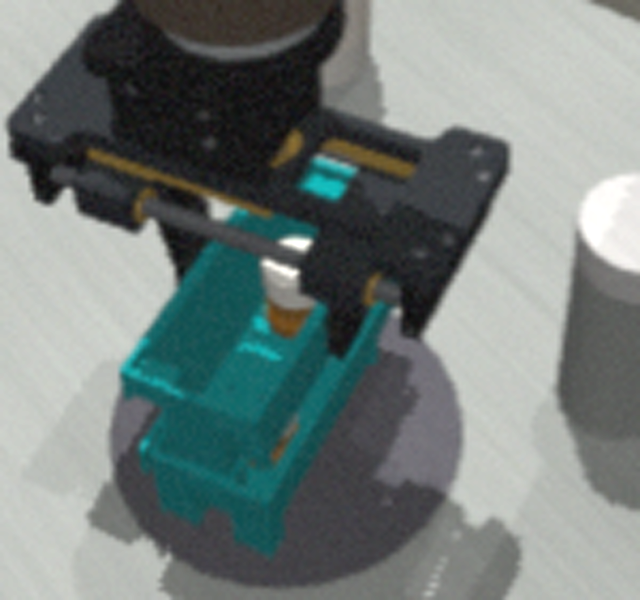

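servo_tool([
  {"slide": [0.08, 0, 0.1], "spin": 0},
  {"slide": [0, 0, 0], "spin": 0},
])

```text
time_s: 23.05
tcp_pos: [0.6384, 0.0436, 0.0927]
ee_rot: [[-0.9, -0.437, 0.003], [-0.436, 0.9, 0.022], [-0.012, 0.018, -1.0]]
wrist_force: [-0.0, 0.7, -0.0]
gripper_width: 0.732
```

servo_tool([
  {"slide": [0, 0, 0.1], "spin": 0},
  {"slide": [0, 0, 0], "spin": 0},
])

```text
time_s: 23.25
tcp_pos: [0.6393, 0.0439, 0.0913]
ee_rot: [[-0.899, -0.437, 0.006], [-0.437, 0.899, 0.022], [-0.015, 0.017, -1.0]]
wrist_force: [0.6, 0.5, 1.2]
gripper_width: 0.732
```

Run:
```python
from h import *
need2(.637,.0457,.057,-154.3,(.0457,-.0188,-.9988))
```

```text
t 23.25 tcp [0.6393 0.0439 0.0913] yaw -154.10324523718197 z [ 0.0058  0.0221 -0.9997] q [ 17.8225  29.8116  -6.5314  -1.383  -52.9637 -81.092 ] F [0.6041 0.5053 1.2184] w 0.7322335584436465
bottom [0.6409 0.0465 0.0576] tote up [-0.0386 -0.0589  0.9975] units [0.1559 0.0406 0.0228] spin 0.024594345352255687
```

servo_tool([
  {"slide": [0.15, 0.03, 0], "spin": 0},
  {"slide": [0, 0, 0], "spin": 0},
])

```text
time_s: 23.45
tcp_pos: [0.6358, 0.043, 0.0913]
ee_rot: [[-0.899, -0.437, 0.007], [-0.437, 0.899, 0.022], [-0.016, 0.017, -1.0]]
wrist_force: [0.6, 1.3, 0.7]
gripper_width: 0.731
```

Run:
```python
from h import *
need2(.637,.0457,.057,-154.3,(.0457,-.0188,-.9988))
d=cap('scene','scene12.png');w=cap('wrist','wrist12.png')
im=cv2.resize(d['frame'][190:330,190:340],(640,600),interpolation=cv2.INTER_CUBIC)
cv2.imwrite('pics/crop12.png',np.clip(im[:,:,::-1]*1.6,0,255).astype(np.uint8))
```

```text
t 23.45 tcp [0.6358 0.043  0.0913] yaw -154.08397699093615 z [ 0.0068  0.0222 -0.9997] q [ 17.8443  29.4816  -7.1347  -1.3726 -52.6289 -81.0946] F [0.5631 1.3317 0.7454] w 0.7312451378744196
bottom [0.6375 0.0455 0.0576] tote up [-0.0397 -0.059   0.9975] units [0.0142 0.0141 0.0256] spin 0.02700287613298258
```

View pics/crop12.png

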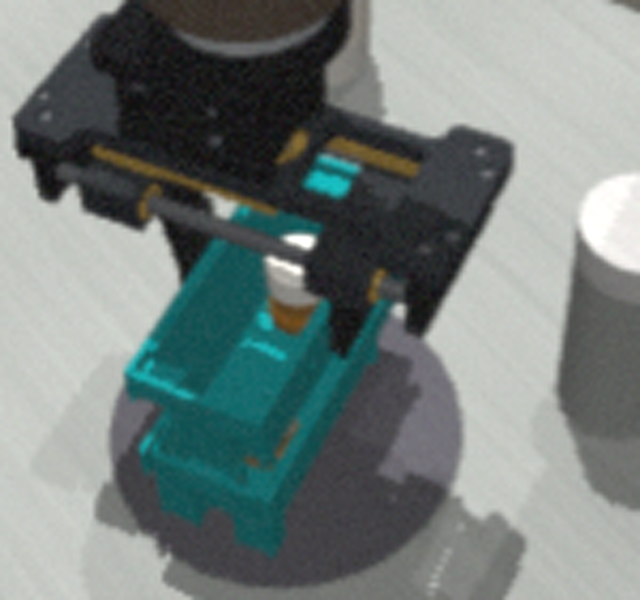

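Run:
```python
from h import *
d=load('scene12.png');c=np.array([.637,.0457]);a=np.radians(25.7);X=np.array([np.cos(a),np.sin(a)]);Y=np.array([-X[1],X[0]])
for z in(.063,.117):
  for sx,sy in((1,1),(1,-1)):
    p=np.r_[c+sx*.071*X+sy*.032*Y,z];q=proj(d,p)[0];print(z,sx,sy,q,'crop',(q-190)*[4.267,4.286])
```

```text
0.063 1 1 [252.2681 307.0358] crop [265.698  501.6153]
0.063 1 -1 [221.573  294.0209] crop [134.7222 445.8334]
0.117 1 1 [250.7386 290.6193] crop [259.1714 431.2545]
0.117 1 -1 [218.3018 277.2833] crop [120.7636 374.0961]
```

The near corners agree with the predicted interlocked positions to about 1 px, so the tote is down. Releasing.

servo_tool([
  {"slide": [0, 0, 0], "spin": 0},
  {"slide": [0, 0, 0], "spin": 0},
  {"slide": [0, 0, 0], "spin": 0},
  {"slide": [0, 0, 0], "spin": 0},
], gripper=0)

```text
time_s: 23.95
tcp_pos: [0.6334, 0.0422, 0.089]
ee_rot: [[-0.9, -0.436, 0.0], [-0.436, 0.9, 0.021], [-0.01, 0.019, -1.0]]
wrist_force: [0.5, 0.5, 0.4]
gripper_width: 0.969
```

Run:
```python
from h import *
here()
d=cap('scene','scene13.png');w=cap('wrist','wrist13.png')
im=cv2.resize(d['frame'][190:330,190:340],(400,400),interpolation=cv2.INTER_CUBIC)
im2=cv2.resize(w['frame'][100:330,170:400],(400,400),interpolation=cv2.INTER_CUBIC)
cv2.imwrite('pics/crop13.png',np.clip(np.hstack([im,im2])[:,:,::-1]*1.6,0,255).astype(np.uint8))
```

```text
t 23.95 tcp [0.6334 0.0422 0.089 ] yaw -154.16521521965257 z [ 0.0003  0.0212 -0.9998] q [ 17.8118  29.5863  -7.3053  -1.4499 -52.7284 -81.0976] F [0.5175 0.5175 0.3675] w 0.969063249182636
```

View pics/crop13.png

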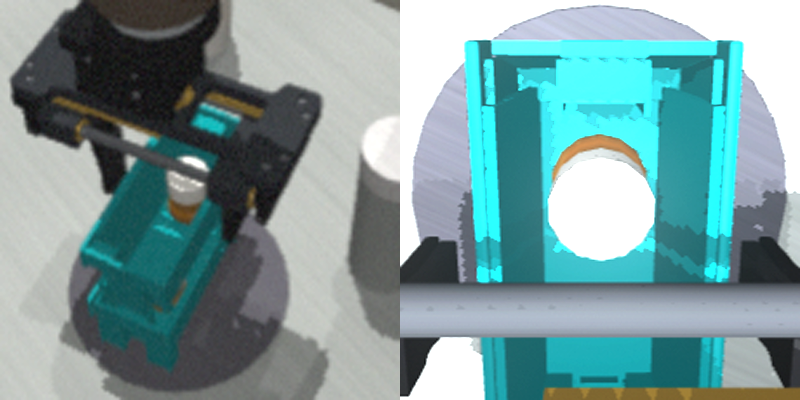

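servo_tool([
  {"slide": [0, 0, -0.3], "spin": 0},
  {"slide": [0, 0, -0.6], "spin": 0},
  {"slide": [0, 0, -0.9], "spin": 0},
  {"slide": [0, 0, -1], "spin": 0},
  {"slide": [-0.1, 0, -1], "spin": 0},
  {"slide": [-0.3, 0, -1], "spin": 0},
  {"slide": [-0.4, 0, -0.9], "spin": 0},
  {"slide": [-0.4, 0, -0.6], "spin": 0},
  {"slide": [0, 0, -0.3], "spin": 0},
  {"slide": [0, 0, 0], "spin": 0},
])

```text
time_s: 25.05
tcp_pos: [0.6603, 0.0511, 0.2656]
ee_rot: [[-0.9, -0.436, 0.002], [-0.435, 0.9, 0.021], [-0.011, 0.018, -1.0]]
wrist_force: [-0.4, 0.0, 1.0]
gripper_width: 1.001
```

Run:
```python
from h import *
here()
w=cap('wrist','wrist14.png');d=cap('scene','scene14.png')
im=cv2.resize(d['frame'][190:330,190:340],(400,400),interpolation=cv2.INTER_CUBIC)
im2=cv2.resize(w['frame'][40:270,170:400],(400,400),interpolation=cv2.INTER_CUBIC)
cv2.imwrite('pics/crop14.png',np.clip(np.hstack([im,im2])[:,:,::-1]*1.6,0,255).astype(np.uint8))
box(w,.117,(200,0,370,262))
```

```text
t 25.05 tcp [0.6603 0.0511 0.2656] yaw -154.18305591755285 z [ 0.0023  0.021  -0.9998] q [ 17.8602  24.3169  10.5671  -1.1407 -75.7599 -81.7617] F [-0.4     0.0259  0.9582] w 1.0013643687490963
center [0.6358 0.0452] size (142.5138702392578, 64.67497253417969) yaw mod180 25.758871
```

View pics/crop14.png

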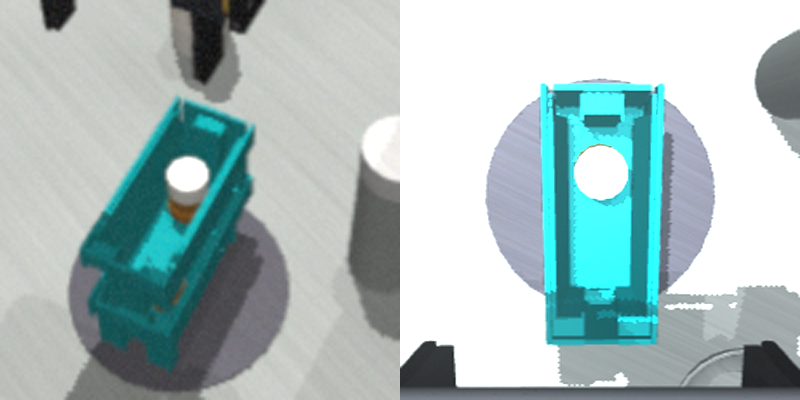

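The placement checks out: at the expected rim height (z = 0.117) the rim measures 142.5 x 64.7 mm, centre (0.636,0.045), yaw 25.8° — within ~2 mm of the base measurement. Now on to the carton tote.

servo_tool([
  {"slide": [0.25, -0.16, -0.3], "spin": 0},
  {"slide": [0.51, -0.32, -0.4], "spin": 0},
  {"slide": [0.76, -0.48, -0.4], "spin": 0.5},
  {"slide": [0.81, -0.59, -0.3], "spin": 1},
  {"slide": [0.72, -0.69, -0.2], "spin": 1},
  {"slide": [0.62, -0.79, 0], "spin": 1},
  {"slide": [0.5, -0.87, 0], "spin": 1},
  {"slide": [0.37, -0.93, 0], "spin": 1},
  {"slide": [0.24, -0.97, 0], "spin": 1},
  {"slide": [0.1, -1, 0], "spin": 1},
])

```text
time_s: 26.15
tcp_pos: [0.5264, -0.1475, 0.3032]
ee_rot: [[-0.803, 0.596, -0.009], [0.596, 0.803, 0.017], [0.018, 0.008, -1.0]]
wrist_force: [-0.5, -0.2, -0.3]
gripper_width: 1.0
```

Run:
```python
from h import *
need(.428,-.321,.31,141.4)
```

```text
t 26.15 tcp [ 0.5264 -0.1475  0.3032] yaw 143.39205788501968 z [-0.0094  0.0171 -0.9998] q [   0.7623   12.0844   -1.712    -1.0133  -76.731  -127.1373] F [-0.4546 -0.2011 -0.3109] w 0.9999751975304654
grasp [ 0.5266 -0.1478  0.3219] tilt in tool x,y 0.01773285685810591 0.008113106683882997
units [-0.9732 -7.9157  0.3963] spin 0.24900723562745952
```

servo_tool([
  {"slide": [-0.12, -1, 0], "spin": 0.15},
  {"slide": [-0.12, -1, 0.1], "spin": 0.1},
  {"slide": [-0.12, -1, 0.1], "spin": 0},
  {"slide": [-0.12, -1, 0.1], "spin": 0},
  {"slide": [-0.12, -1, 0], "spin": 0},
  {"slide": [-0.12, -0.9, 0], "spin": 0},
  {"slide": [-0.1, -0.7, 0], "spin": 0},
  {"slide": [-0.1, -0.5, 0], "spin": 0},
  {"slide": [0, -0.2, 0], "spin": 0},
  {"slide": [0, 0, 0], "spin": 0},
])

```text
time_s: 27.15
tcp_pos: [0.412, -0.3171, 0.2986]
ee_rot: [[-0.772, 0.635, -0.009], [0.635, 0.772, 0.016], [0.017, 0.006, -1.0]]
wrist_force: [0.0, -0.1, -0.1]
gripper_width: 0.998
```

Run:
```python
from h import *
need(.405,-.302,.05,141.4)
w=cap('wrist','wrist15.png'); box(w,.06,(200,40,370,262))
```

```text
t 27.15 tcp [ 0.412  -0.3171  0.2986] yaw 140.57551466343753 z [-0.0089  0.0158 -0.9998] q [ -20.097     9.5374   -5.688    -0.6937  -75.5661 -109.1531] F [ 0.0289 -0.1089 -0.0522] w 0.9984870365509836
grasp [ 0.4122 -0.3174  0.3173] tilt in tool x,y 0.016897423595033496 0.00649826832605375
units [ 0.4308  0.2231 10.704 ] spin -0.10306066707030936
center [ 0.4078 -0.3008] size (63.91655731201172, 142.20985412597656) yaw mod180 141.62427
```

View pics/wrist15.png

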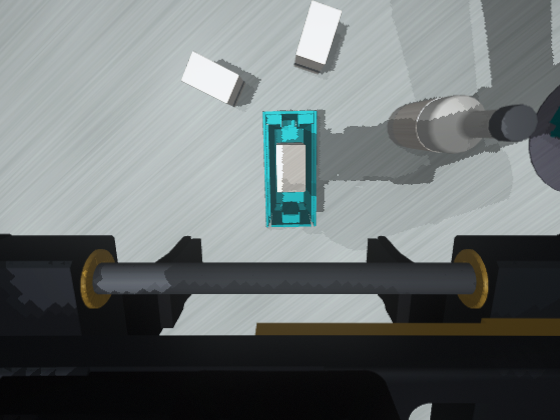

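The single seat at (290,208) confirms the two-rib end is on the −x side of the tool. Rim 142.2 x 63.9 mm, centre (0.408,−0.301), yaw 141.6°. Descending.

servo_tool([
  {"slide": [0.1, 0.08, 0.2], "spin": -0.13},
  {"slide": [0.1, 0.08, 0.4], "spin": 0},
  {"slide": [0.1, 0.08, 0.6], "spin": 0},
  {"slide": [0.08, 0.08, 0.8], "spin": 0},
  {"slide": [0, 0, 1], "spin": 0},
  {"slide": [0, 0, 1], "spin": 0},
  {"slide": [0, 0, 1], "spin": 0},
  {"slide": [0, 0, 1], "spin": 0},
  {"slide": [0, 0, 0.7], "spin": 0},
  {"slide": [0, 0, 0.3], "spin": 0},
])

```text
time_s: 28.2
tcp_pos: [0.4093, -0.2929, 0.1128]
ee_rot: [[-0.792, 0.61, -0.01], [0.61, 0.792, 0.018], [0.019, 0.008, -1.0]]
wrist_force: [0.1, -0.2, 0.9]
gripper_width: 1.0
```

Run:
```python
from h import *
need(.4078,-.3008,.0515,141.6)
```

```text
t 28.2 tcp [ 0.4093 -0.2929  0.1128] yaw 142.41399892284107 z [-0.01    0.0178 -0.9998] q [ -17.5869   17.342   -23.9688   -1.0502  -49.5491 -109.316 ] F [ 0.0893 -0.1871  0.8856] w 1.000267732939516
grasp [ 0.4095 -0.2932  0.1315] tilt in tool x,y 0.01879449932002573 0.008001408955097367
units [-0.1904 -0.3086  3.1934] spin 0.10174986535513497
```

servo_tool([
  {"slide": [-0.1, -0.2, 0.1], "spin": 0.08},
  {"slide": [-0.09, -0.1, 0.3], "spin": 0},
  {"slide": [0, 0, 0.4], "spin": 0},
  {"slide": [0, 0, 0.5], "spin": 0},
  {"slide": [0, 0, 0.5], "spin": 0},
  {"slide": [0, 0, 0.4], "spin": 0},
  {"slide": [0, 0, 0.3], "spin": 0},
  {"slide": [0, 0, 0], "spin": 0},
])

```text
time_s: 29.0
tcp_pos: [0.41, -0.3016, 0.0473]
ee_rot: [[-0.786, 0.619, -0.005], [0.618, 0.786, 0.016], [0.014, 0.009, -1.0]]
wrist_force: [0.3, -0.3, -0.5]
gripper_width: 1.0
```

Run:
```python
from h import *
need(.4078,-.3008,.0515,141.6)
```

```text
t 29.0 tcp [ 0.41   -0.3016  0.0473] yaw 141.79645724780372 z [-0.0055  0.0158 -0.9999] q [ -18.5252   23.0314  -27.3066   -1.17    -40.2522 -108.785 ] F [ 0.3122 -0.3227 -0.4983] w 1.0001863945615324
grasp [ 0.4101 -0.3019  0.066 ] tilt in tool x,y 0.014045003640241513 0.008989113076418006
units [ 0.0919 -0.0272  0.5794] spin 0.02455715597546515
```

Tilt is only 0.017 rad now. Last bit down, then grip.

servo_tool([
  {"slide": [0.08, -0.03, 0.2], "spin": 0.02},
  {"slide": [0, 0, 0.2], "spin": 0},
  {"slide": [0, 0, 0.15], "spin": 0},
  {"slide": [0, 0, 0], "spin": 0},
])

```text
time_s: 29.4
tcp_pos: [0.4086, -0.3011, 0.0334]
ee_rot: [[-0.784, 0.621, -0.003], [0.621, 0.784, 0.015], [0.012, 0.01, -1.0]]
wrist_force: [0.5, -0.9, -0.8]
gripper_width: 1.001
```

servo_tool([
  {"slide": [0, 0, 0], "spin": 0},
  {"slide": [0, 0, 0], "spin": 0},
  {"slide": [0, 0, 0], "spin": 0},
  {"slide": [0, 0, 0], "spin": 0},
  {"slide": [0, 0, 0], "spin": 0},
], gripper=255)

```text
time_s: 29.9
tcp_pos: [0.4091, -0.3013, 0.034]
ee_rot: [[-0.784, 0.62, -0.002], [0.62, 0.784, 0.014], [0.01, 0.01, -1.0]]
wrist_force: [0.3, -0.6, -1.0]
gripper_width: 0.732
```

Run:
```python
from h import *
need(.4078,-.3008,.0515,141.6)
w=cap('wrist','wrist16.png')
```

```text
t 29.9 tcp [ 0.4091 -0.3013  0.034 ] yaw 141.65130427159224 z [-0.0019  0.0141 -0.9999] q [ -18.5115   24.0767  -28.2698   -1.1872  -38.0201 -108.9024] F [ 0.3336 -0.5603 -0.9763] w 0.7321596449657617
grasp [ 0.4091 -0.3016  0.0527] tilt in tool x,y 0.010250977915882803 0.00986870781492738
units [ 0.0602 -0.0083  0.0466] spin 0.006413033949030478
```

View pics/wrist16.png

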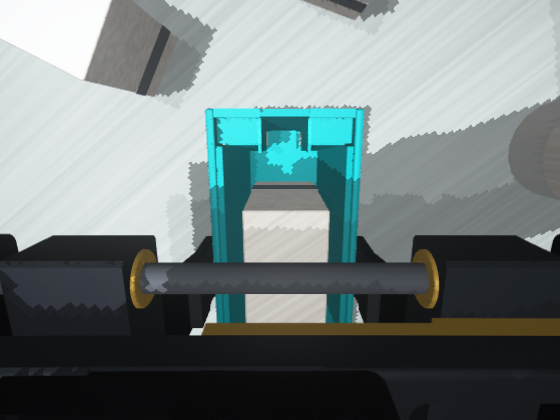

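Gripped (63.7 mm), carton standing, two seats visible at the far end. Lift gently.

servo_tool([
  {"slide": [0, 0, -0.2], "spin": 0},
  {"slide": [0, 0, -0.4], "spin": 0},
  {"slide": [0, 0, -0.6], "spin": 0},
  {"slide": [0, 0, -0.8], "spin": 0},
  {"slide": [0, 0, -0.9], "spin": 0},
  {"slide": [0, 0, -0.9], "spin": 0},
  {"slide": [0, 0, -0.9], "spin": 0},
  {"slide": [0, 0, -0.9], "spin": 0},
  {"slide": [0, 0, -0.9], "spin": 0},
  {"slide": [0, 0, -0.9], "spin": 0},
])

```text
time_s: 30.95
tcp_pos: [0.4044, -0.3015, 0.2261]
ee_rot: [[-0.783, 0.622, -0.012], [0.622, 0.783, 0.021], [0.023, 0.009, -1.0]]
wrist_force: [0.5, -0.5, -3.1]
gripper_width: 0.732
```

servo_tool([
  {"slide": [0, 0, -0.9], "spin": 0},
  {"slide": [0, 0, -0.9], "spin": 0},
  {"slide": [0, 0, -0.7], "spin": 0},
  {"slide": [0, 0, -0.4], "spin": 0},
  {"slide": [0, 0, -0.2], "spin": 0},
  {"slide": [0, 0, 0], "spin": 0},
])

```text
time_s: 31.55
tcp_pos: [0.4032, -0.302, 0.3123]
ee_rot: [[-0.782, 0.623, -0.006], [0.623, 0.782, 0.02], [0.017, 0.012, -1.0]]
wrist_force: [-0.3, -0.9, -2.7]
gripper_width: 0.731
```

Run:
```python
from h import *
need2(.733,.091,.27,-154.3,(.01025,.00987,-.9999),gz=.0527)
```

```text
t 31.55 tcp [ 0.4032 -0.302   0.3123] yaw 141.48924265196231 z [-0.0057  0.0202 -0.9998] q [ -18.9693    7.5119   -6.0895   -1.0127  -77.0873 -109.3152] F [-0.2872 -0.9192 -2.7495] w 0.7314949623726513
bottom [ 0.4029 -0.3018  0.2783] tote up [ 0.0039 -0.0061  1.    ] units [-0.5536 20.512   0.5743] spin -8.026344668504706
```

servo_tool([
  {"slide": [0, 0.3, 0], "spin": 0},
  {"slide": [-0.02, 0.6, 0], "spin": 0},
  {"slide": [-0.02, 0.85, 0], "spin": -0.5},
  {"slide": [-0.07, 0.85, 0], "spin": -0.8},
  {"slide": [-0.19, 0.83, 0], "spin": -1},
  {"slide": [-0.3, 0.79, 0], "spin": -1},
  {"slide": [-0.41, 0.74, 0], "spin": -1},
  {"slide": [-0.51, 0.68, 0], "spin": -1},
  {"slide": [-0.6, 0.6, 0], "spin": -1},
  {"slide": [-0.68, 0.51, 0], "spin": -1},
])

```text
time_s: 32.55
tcp_pos: [0.5312, -0.1403, 0.3039]
ee_rot: [[-0.926, -0.377, -0.023], [-0.378, 0.926, 0.027], [0.012, 0.034, -0.999]]
wrist_force: [0.5, -0.0, -1.5]
gripper_width: 0.733
```

Run:
```python
from h import *
need2(.733,.091,.27,-154.3,(.01025,.00987,-.9999),gz=.0527)
```

```text
t 32.55 tcp [ 0.5312 -0.1403  0.3039] yaw -157.8085907581755 z [-0.0235  0.027  -0.9994] q [  1.1964  12.8511  -0.421   -1.6106 -78.0466 -68.6645] F [ 0.4995 -0.0378 -1.4988] w 0.7327523511179697
bottom [ 0.5308 -0.1397  0.2699] tote up [ 0.0103 -0.0217  0.9997] units [-10.9744   5.4915   0.0547] spin -0.4385738447719376
```

servo_tool([
  {"slide": [-0.77, 0.42, 0], "spin": -0.4},
  {"slide": [-0.8, 0.4, 0], "spin": 0},
  {"slide": [-0.85, 0.4, 0], "spin": 0},
  {"slide": [-0.85, 0.4, 0], "spin": 0},
  {"slide": [-0.85, 0.4, 0], "spin": 0},
  {"slide": [-0.85, 0.4, 0], "spin": 0},
  {"slide": [-0.85, 0.4, 0], "spin": 0},
  {"slide": [-0.85, 0.4, 0], "spin": 0},
  {"slide": [-0.85, 0.4, 0], "spin": 0},
  {"slide": [-0.85, 0.4, 0], "spin": 0},
])

```text
time_s: 33.55
tcp_pos: [0.6816, 0.0633, 0.2896]
ee_rot: [[-0.897, -0.439, -0.047], [-0.441, 0.897, 0.027], [0.03, 0.044, -0.999]]
wrist_force: [0.6, -0.3, -2.3]
gripper_width: 0.736
```

Run:
```python
from h import *
need2(.733,.091,.27,-154.3,(.01025,.00987,-.9999),gz=.0527)
```

```text
t 33.55 tcp [0.6816 0.0633 0.2896] yaw -153.84444858686172 z [-0.0466  0.0265 -0.9986] q [ 17.7592  27.7171  19.7026  -2.2744 -84.073  -81.3659] F [ 0.584  -0.3156 -2.3355] w 0.7356997238250885
bottom [0.6804 0.0639 0.2556] tote up [ 0.0331 -0.0222  0.9992] units [-2.3475  0.0757 -0.6447] spin 0.05694392664228687
```

servo_tool([
  {"slide": [-0.6, 0, -0.2], "spin": 0.05},
  {"slide": [-0.5, 0, -0.3], "spin": 0},
  {"slide": [-0.3, 0, -0.3], "spin": 0},
  {"slide": [-0.1, 0, -0.1], "spin": 0},
  {"slide": [0, 0, 0], "spin": 0},
])

```text
time_s: 34.05
tcp_pos: [0.7178, 0.0914, 0.2997]
ee_rot: [[-0.896, -0.439, -0.062], [-0.441, 0.897, 0.024], [0.045, 0.049, -0.998]]
wrist_force: [-0.8, -0.6, -2.7]
gripper_width: 0.729
```

Run:
```python
from h import *
d=cap('wrist','wrist17.png')
need2(.636,.045,.20,-154.3,(.01025,.00987,-.9999),gz=.0527)
im=cv2.resize(d['frame'][0:130,200:370],(784,600),interpolation=cv2.INTER_CUBIC)
cv2.imwrite('pics/crop17.png',np.clip(im[:,:,::-1]*1.5,0,255).astype(np.uint8))
```

```text
t 34.1 tcp [0.7175 0.0913 0.2994] yaw -153.8038600501399 z [-0.0629  0.0242 -0.9977] q [ 18.9253  32.4978  29.106   -2.4827 -89.5723 -82.7114] F [-0.3308 -0.0713 -3.5024] w 0.7333390754828905
bottom [0.7158 0.0917 0.2655] tote up [ 0.0494 -0.0199  0.9986] units [ 3.566  -0.4056  2.768 ] spin 0.062017493732515305
```

View pics/crop17.png

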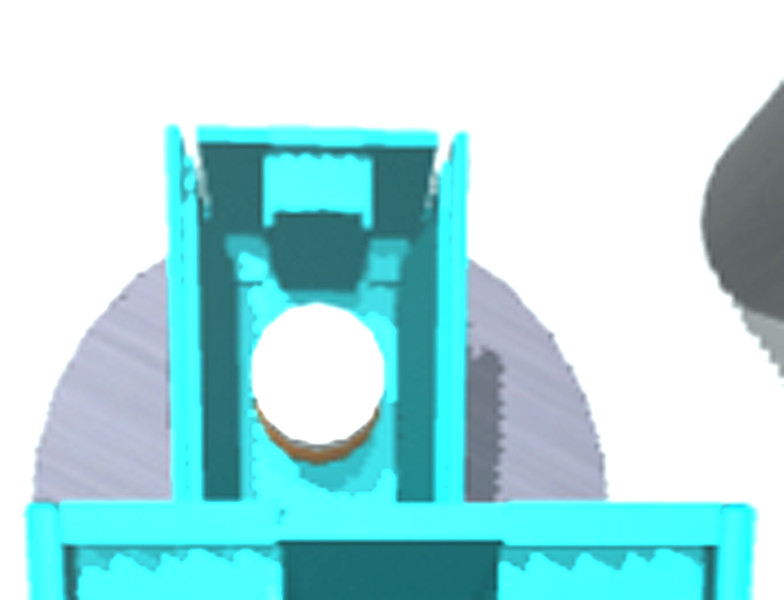

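Run:
```python
from h import *
d=load('wrist17.png');s=sense();R=s['ee_rot'];t=s['tcp_pos']
P=onz(d,[[236.4,27.5],[301.3,29.0],[237.9,108.3],[300.2,108.3]],.117)
print('end width',np.linalg.norm(P[0]-P[1]),np.linalg.norm(P[2]-P[3]))
m1=(P[0]+P[1])/2;m2=(P[2]+P[3])/2;v=(m2-m1)/np.linalg.norm(m2-m1);v2=P[1]-P[0]
print('end mid',m1,'yaw',np.degrees(np.arctan2(v[1],v[0])),np.degrees(np.arctan2(v2[1],v2[0]))-90,'centre',m1+.071*v)
e,r_=rays(d,[[206,110],[363,110],[284.6,108.8]])
el=(e-t)@R; rl=r_@R
print(el+rl*((-.026-el[2])/rl[:,2])[:,None])
# same for pre-lift and for the mid after release
w=load('wrist14.png');box(w,.117,(200,0,370,262))
```

```text
end width 0.06283336667085747 0.06330656285929348
end mid [0.5717 0.0139 0.117 ] yaw 25.6377472844627 25.699821503281484 centre [0.6357 0.0446 0.117 ]
[[ 0.0731 -0.0312 -0.026 ]
 [ 0.0731  0.0317 -0.026 ]
 [ 0.0736  0.0003 -0.026 ]]
center [0.6358 0.0452] size (142.5138702392578, 64.67497253417969) yaw mod180 25.758871
```

Run:
```python
from h import *
need2(.6357,.0449,.155,-154.3,(.01025,.00987,-.9999),gz=.0527,c=.0025)
```

```text
t 34.1 tcp [0.7175 0.0913 0.2994] yaw -153.8038600501399 z [-0.0629  0.0242 -0.9977] q [ 18.9253  32.4978  29.106   -2.4827 -89.5723 -82.7114] F [-0.3308 -0.0713 -3.5024] w 0.7333390754828905
bottom [0.7138 0.0908 0.2656] tote up [ 0.0494 -0.0199  0.9986] units [ 3.408  -0.4929  4.5645] spin 0.062017493732515305
```

servo_tool([
  {"slide": [0.2, -0.05, 0.1], "spin": 0.05},
  {"slide": [0.4, -0.05, 0.3], "spin": 0},
  {"slide": [0.5, -0.05, 0.5], "spin": 0},
  {"slide": [0.6, -0.05, 0.6], "spin": 0},
  {"slide": [0.6, -0.05, 0.7], "spin": 0},
  {"slide": [0.5, -0.05, 0.7], "spin": 0},
  {"slide": [0.4, -0.05, 0.4], "spin": 0},
  {"slide": [0.2, -0.05, 0], "spin": 0},
  {"slide": [0, 0, 0], "spin": 0},
])

```text
time_s: 35.0
tcp_pos: [0.6294, 0.0421, 0.2167]
ee_rot: [[-0.902, -0.427, -0.067], [-0.429, 0.903, 0.024], [0.05, 0.05, -0.997]]
wrist_force: [1.0, 0.1, -2.3]
gripper_width: 0.735
```

Run:
```python
from h import *
need2(.6357,.0449,.155,-154.3,(.01025,.00987,-.9999),gz=.0527,c=.0025)
```

```text
t 35.0 tcp [0.6294 0.0421 0.2167] yaw -154.56266969335243 z [-0.0666  0.0242 -0.9975] q [ 17.2529  24.7975   4.7958  -2.5652 -73.2548 -81.0787] F [ 1.0237  0.1495 -2.2887] w 0.7354691606462306
bottom [0.6256 0.0416 0.1829] tote up [ 0.0532 -0.0197  0.9984] units [-0.4785 -0.1087  1.089 ] spin -0.03283371166905269
```

The tool leans inward by 0.07 rad. I'll try the opposite of the earlier trick (abrupt up-stop, abrupt down-start) to level it, well above the stack.

servo_tool([
  {"slide": [-0.2, -0.1, -0.4], "spin": 0},
  {"slide": [-0.2, 0, -0.8], "spin": 0},
  {"slide": [0, 0, -1], "spin": 0},
  {"slide": [0, 0, 0], "spin": 0},
  {"slide": [0, 0, 1], "spin": 0},
  {"slide": [0, 0, 0.7], "spin": 0},
  {"slide": [0, 0, 0.4], "spin": 0},
  {"slide": [0, 0, 0.2], "spin": 0},
  {"slide": [0, 0, 0], "spin": 0},
])

```text
time_s: 35.9
tcp_pos: [0.6419, 0.0448, 0.2156]
ee_rot: [[-0.903, -0.425, -0.058], [-0.427, 0.904, 0.027], [0.041, 0.049, -0.998]]
wrist_force: [0.7, -0.4, -2.8]
gripper_width: 0.732
```

Run:
```python
from h import *
need2(.6357,.0449,.155,-154.3,(.01025,.00987,-.9999),gz=.0527,c=.0025)
```

```text
t 35.9 tcp [0.6419 0.0448 0.2156] yaw -154.68274262123552 z [-0.0581  0.0271 -0.9979] q [ 17.1467  25.8093   6.2916  -2.5768 -73.2234 -81.0844] F [ 0.721  -0.4489 -2.7615] w 0.7323801593120878
bottom [0.6384 0.0444 0.1818] tote up [ 0.0446 -0.0226  0.9987] units [0.0434 0.0106 1.0747] spin -0.04784282765443848
```

servo_tool([
  {"slide": [0, 0, -0.3], "spin": 0},
  {"slide": [0, 0, -0.7], "spin": 0},
  {"slide": [0, 0, -1], "spin": 0},
  {"slide": [0, 0, -1], "spin": 0},
  {"slide": [0, 0, 0], "spin": 0},
  {"slide": [0, 0, 1], "spin": 0},
  {"slide": [0, 0, 1], "spin": 0},
  {"slide": [0, 0, 0.7], "spin": 0},
  {"slide": [0, 0, 0.4], "spin": 0},
  {"slide": [0, 0, 0.1], "spin": 0},
])

```text
time_s: 36.9
tcp_pos: [0.6444, 0.0451, 0.2166]
ee_rot: [[-0.904, -0.425, -0.046], [-0.427, 0.904, 0.03], [0.029, 0.047, -0.998]]
wrist_force: [0.6, 0.6, -1.9]
gripper_width: 0.734
```

servo_tool([
  {"slide": [0, 0, -0.3], "spin": 0},
  {"slide": [0, 0, -0.7], "spin": 0},
  {"slide": [0, 0, -1], "spin": 0},
  {"slide": [0, 0, -1], "spin": 0},
  {"slide": [0, 0, 0], "spin": 0},
  {"slide": [0, 0, 1], "spin": 0},
  {"slide": [0, 0, 1], "spin": 0},
  {"slide": [0, 0, 0.7], "spin": 0},
  {"slide": [0, 0, 0.4], "spin": 0},
  {"slide": [0, 0, 0.1], "spin": 0},
])

```text
time_s: 37.9
tcp_pos: [0.6475, 0.0453, 0.2189]
ee_rot: [[-0.904, -0.425, -0.032], [-0.426, 0.904, 0.033], [0.015, 0.043, -0.999]]
wrist_force: [0.2, 1.0, -2.4]
gripper_width: 0.728
```

Run:
```python
from h import *
need2(.6357,.0449,.155,-154.3,(.01025,.00987,-.9999),gz=.0527,c=.0025)
```

```text
t 37.9 tcp [0.6475 0.0453 0.2189] yaw -154.75736859487463 z [-0.0323  0.0326 -0.9989] q [ 17.1126  25.4532   6.1911  -2.4495 -71.975  -81.1058] F [ 0.2264  0.9882 -2.3712] w 0.7282070988019784
bottom [0.6449 0.0451 0.185 ] tote up [ 0.0188 -0.028   0.9994] units [0.3171 0.0953 1.2096] spin -0.05717107435932789
```

Levelled to 0.034 rad. Now the descent onto the stack.

servo_tool([
  {"slide": [0.15, 0.05, 0.1], "spin": -0.05},
  {"slide": [0.17, 0.04, 0.3], "spin": 0},
  {"slide": [0, 0, 0.4], "spin": 0},
  {"slide": [0, 0, 0.4], "spin": 0},
  {"slide": [0, 0, 0.3], "spin": 0},
  {"slide": [0, 0, 0.1], "spin": 0},
])

```text
time_s: 38.5
tcp_pos: [0.6384, 0.0453, 0.1783]
ee_rot: [[-0.901, -0.433, -0.028], [-0.433, 0.901, 0.033], [0.011, 0.042, -0.999]]
wrist_force: [-0.1, 0.4, -2.1]
gripper_width: 0.733
```

Run:
```python
from h import *
need2(.6357,.0449,.122,-154.3,(.01025,.00987,-.9999),gz=.0527,c=.0025)
```

```text
t 38.5 tcp [0.6384 0.0453 0.1783] yaw -154.3162911110909 z [-0.028   0.0333 -0.9991] q [ 17.3708  26.0572   1.2039  -2.5156 -66.1322 -80.6624] F [-0.1357  0.4448 -2.0884] w 0.7329726562837354
bottom [0.6359 0.0451 0.1443] tote up [ 0.0145 -0.0288  0.9995] units [ 0.0001 -0.0427  0.8911] spin -0.00203638888635993
```

servo_tool([
  {"slide": [0, -0.04, 0.2], "spin": 0},
  {"slide": [0, 0, 0.3], "spin": 0},
  {"slide": [0, 0, 0.2], "spin": 0},
  {"slide": [0, 0, 0.1], "spin": 0},
  {"slide": [0, 0, 0], "spin": 0},
])

```text
time_s: 39.0
tcp_pos: [0.6385, 0.045, 0.1559]
ee_rot: [[-0.901, -0.433, -0.028], [-0.433, 0.901, 0.033], [0.011, 0.042, -0.999]]
wrist_force: [-1.0, 0.3, -2.6]
gripper_width: 0.73
```

Run:
```python
from h import *
need2(.6357,.0449,.111,-154.3,(.01025,.00987,-.9999),gz=.0527,c=.0025)
d=cap('scene','scene18.png')
im=cv2.resize(d['frame'][170:330,180:340],(600,600),interpolation=cv2.INTER_CUBIC)
cv2.imwrite('pics/crop18.png',np.clip(im[:,:,::-1]*1.6,0,255).astype(np.uint8))
```

```text
t 39.0 tcp [0.6385 0.045  0.1559] yaw -154.31260315271467 z [-0.0284  0.0329 -0.9991] q [ 17.3484  27.1188  -0.4187  -2.5551 -63.479  -80.5133] F [-1.0219  0.3305 -2.5689] w 0.7303058230133039
bottom [0.636  0.0448 0.1219] tote up [ 0.0149 -0.0285  0.9995] units [ 0.0055 -0.0103  0.4375] spin -0.0015753940893326046
```

View pics/crop18.png

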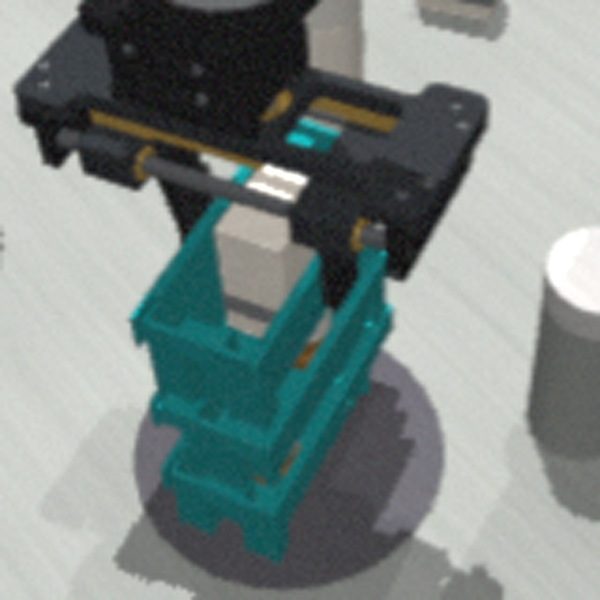

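The carton tote hangs aligned above the stack. Now the last 11 mm.

servo_tool([
  {"slide": [0, 0, 0.15], "spin": 0},
  {"slide": [0, 0, 0.12], "spin": 0},
  {"slide": [0, 0, 0.08], "spin": 0},
  {"slide": [0, 0, 0], "spin": 0},
])

```text
time_s: 39.45
tcp_pos: [0.6389, 0.0455, 0.1475]
ee_rot: [[-0.901, -0.433, -0.026], [-0.434, 0.901, 0.033], [0.009, 0.041, -0.999]]
wrist_force: [-0.4, -0.2, -2.8]
gripper_width: 0.729
```

Run:
```python
from h import *
need2(.6357,.0449,.111,-154.3,(.01025,.00987,-.9999),gz=.0527,c=.0025)
```

```text
t 39.45 tcp [0.6389 0.0455 0.1475] yaw -154.30505723232375 z [-0.0263  0.0333 -0.9991] q [ 17.3825  27.5065  -1.0525  -2.5661 -62.3345 -80.4893] F [-0.3592 -0.1555 -2.8046] w 0.72937884081729
bottom [0.6365 0.0453 0.1136] tote up [ 0.0128 -0.0289  0.9995] units [ 0.0332 -0.0045  0.1026] spin -0.0006321540404670145
```

servo_tool([
  {"slide": [0.03, 0, 0.07], "spin": 0},
  {"slide": [0, 0, 0.04], "spin": 0},
  {"slide": [0, 0, 0], "spin": 0},
])

```text
time_s: 39.75
tcp_pos: [0.6385, 0.045, 0.1455]
ee_rot: [[-0.901, -0.433, -0.025], [-0.434, 0.9, 0.033], [0.008, 0.041, -0.999]]
wrist_force: [0.5, 0.3, -2.3]
gripper_width: 0.732
```

Run:
```python
from h import *
need2(.6357,.0449,.111,-154.3,(.01025,.00987,-.9999),gz=.0527,c=.0025)
```

```text
t 39.75 tcp [0.6385 0.045  0.1455] yaw -154.28640192437385 z [-0.0251  0.0329 -0.9991] q [ 17.3764  27.5339  -1.3391  -2.5265 -61.9613 -80.4685] F [ 0.4963  0.304  -2.2617] w 0.7317178142648287
bottom [0.6361 0.0448 0.1115] tote up [ 0.0116 -0.0285  0.9995] units [0.0116 0.0089 0.0207] spin 0.0016997594532703886
```

servo_tool([
  {"slide": [0, 0, 0.06], "spin": 0},
  {"slide": [0, 0, 0], "spin": 0},
])

```text
time_s: 39.95
tcp_pos: [0.6391, 0.0448, 0.1455]
ee_rot: [[-0.901, -0.434, -0.023], [-0.434, 0.9, 0.032], [0.007, 0.039, -0.999]]
wrist_force: [-0.2, 0.8, -2.9]
gripper_width: 0.736
```

servo_tool([
  {"slide": [0, 0, 0.06], "spin": 0},
  {"slide": [0, 0, 0], "spin": 0},
])

```text
time_s: 40.15
tcp_pos: [0.6394, 0.0447, 0.1453]
ee_rot: [[-0.901, -0.434, -0.021], [-0.434, 0.9, 0.032], [0.005, 0.038, -0.999]]
wrist_force: [-0.8, 1.0, -0.3]
gripper_width: 0.738
```

Run:
```python
from h import *
need2(.6357,.0449,.111,-154.3,(.01025,.00987,-.9999),gz=.0527,c=.0025)
d=cap('scene','scene19.png')
im=cv2.resize(d['frame'][170:330,180:340],(600,600),interpolation=cv2.INTER_CUBIC)
cv2.imwrite('pics/crop19.png',np.clip(im[:,:,::-1]*1.6,0,255).astype(np.uint8))
```

```text
t 40.15 tcp [0.6394 0.0447 0.1453] yaw -154.2529853717356 z [-0.0215  0.0321 -0.9993] q [ 17.3729  27.5293  -1.4154  -2.4132 -61.7013 -80.4757] F [-0.7923  0.9945 -0.2807] w 0.7382375344004045
bottom [0.6372 0.0444 0.1113] tote up [ 0.008  -0.0277  0.9996] units [0.0452 0.0415 0.0139] spin 0.005876828533050826
```

View pics/crop19.png

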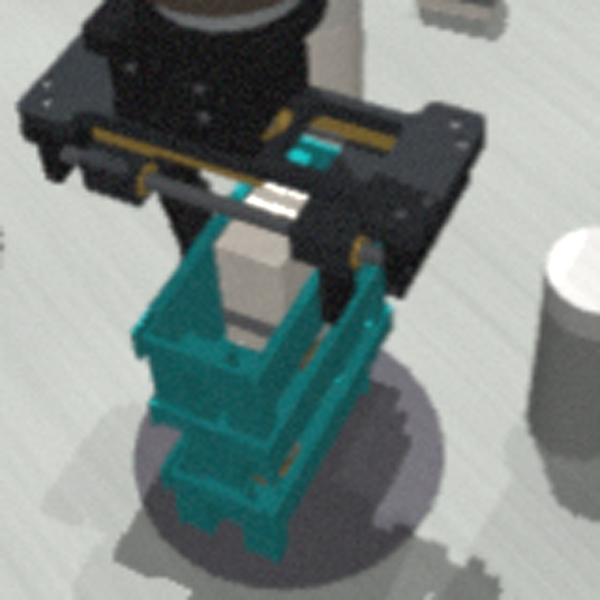

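It touches at bottom z = 0.1113 m (0.111 expected) and the load has come off. Release.

servo_tool([
  {"slide": [0.04, 0.03, 0], "spin": 0},
  {"slide": [0, 0, 0], "spin": 0},
])

```text
time_s: 40.4
tcp_pos: [0.6388, 0.0451, 0.1453]
ee_rot: [[-0.901, -0.434, -0.02], [-0.435, 0.9, 0.032], [0.004, 0.038, -0.999]]
wrist_force: [-0.9, -0.6, 0.6]
gripper_width: 0.734
```

servo_tool([
  {"slide": [0, 0, 0], "spin": 0},
  {"slide": [0, 0, 0], "spin": 0},
  {"slide": [0, 0, 0], "spin": 0},
  {"slide": [0, 0, 0], "spin": 0},
  {"slide": [0, 0, 0], "spin": 0},
], gripper=0)

```text
time_s: 40.9
tcp_pos: [0.6389, 0.0456, 0.1446]
ee_rot: [[-0.901, -0.434, -0.02], [-0.435, 0.9, 0.033], [0.003, 0.038, -0.999]]
wrist_force: [-0.0, -0.3, 0.2]
gripper_width: 0.988
```

Run:
```python
from h import *
here();d=cap('scene','scene20.png');w=cap('wrist','wrist20.png')
im=cv2.resize(d['frame'][170:330,180:340],(400,400),interpolation=cv2.INTER_CUBIC)
im2=cv2.resize(w['frame'][90:320,170:400],(400,400),interpolation=cv2.INTER_CUBIC)
cv2.imwrite('pics/crop20.png',np.clip(np.hstack([im,im2])[:,:,::-1]*1.6,0,255).astype(np.uint8))
```

```text
t 40.9 tcp [0.6389 0.0456 0.1446] yaw -154.23310605214579 z [-0.0198  0.0331 -0.9993] q [ 17.4563  27.4702  -1.6037  -2.4447 -61.4605 -80.515 ] F [-0.0134 -0.2591  0.2085] w 0.9877608043849873
```

View pics/crop20.png

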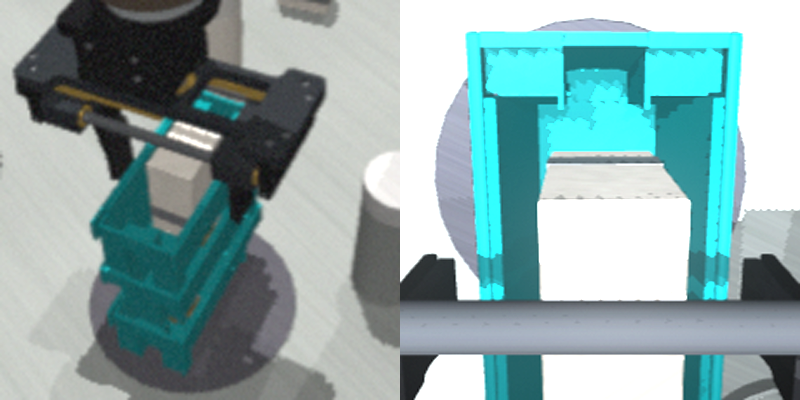

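servo_tool([
  {"slide": [0, 0.01, -0.3], "spin": 0},
  {"slide": [0, 0.02, -0.5], "spin": 0},
  {"slide": [0, 0.03, -0.8], "spin": 0},
  {"slide": [0, 0.03, -1], "spin": 0},
  {"slide": [0, 0, -1], "spin": 0},
  {"slide": [-0.3, 0, -1], "spin": 0},
  {"slide": [-0.4, 0, -0.8], "spin": 0},
  {"slide": [-0.4, 0, -0.5], "spin": 0},
  {"slide": [-0.2, 0, -0.2], "spin": 0},
  {"slide": [0, 0, 0], "spin": 0},
])

```text
time_s: 42.0
tcp_pos: [0.6712, 0.0562, 0.314]
ee_rot: [[-0.901, -0.435, -0.01], [-0.435, 0.9, 0.034], [-0.006, 0.035, -0.999]]
wrist_force: [-0.3, -0.1, -0.2]
gripper_width: 1.001
```

Run:
```python
from h import *
here();w=cap('wrist','wrist21.png');d=cap('scene','scene21.png');t=cap('top','top21.png')
im=cv2.resize(d['frame'][150:330,170:350],(400,400),interpolation=cv2.INTER_CUBIC)
im2=cv2.resize(w['frame'][20:270,160:410],(400,400),interpolation=cv2.INTER_CUBIC)
cv2.imwrite('pics/crop21.png',np.clip(np.hstack([im,im2])[:,:,::-1]*1.6,0,255).astype(np.uint8))
box(w,.171,(180,0,400,262))
c=np.array([.6357,.0449]);a=np.radians(25.7);X=np.array([np.cos(a),np.sin(a)]);Y=np.array([-X[1],X[0]])
for z in(.063,.117,.171):
  for sx,sy in((1,1),(1,-1),(-1,-1),(-1,1)):
    q=proj(d,np.r_[c+sx*.071*X+sy*.032*Y,z])[0];print(z,sx,sy,'crop',((q-[170,150])*400/180).round(0))
```

```text
t 42.0 tcp [0.6712 0.0562 0.314 ] yaw -154.23831539029564 z [-0.0101  0.034  -0.9994] q [ 17.5508  24.9362  18.5551  -2.0453 -83.5888 -81.5556] F [-0.2793 -0.0625 -0.1539] w 1.0010021682195689
center [0.6364 0.046 ] size (142.36257934570312, 64.615234375) yaw mod180 25.660511
0.063 1 1 crop [184. 347.]
0.063 1 -1 crop [115. 319.]
0.063 -1 -1 crop [193. 200.]
0.063 -1 1 crop [255. 223.]
0.117 1 1 crop [180. 311.]
0.117 1 -1 crop [108. 281.]
0.117 -1 -1 crop [190. 161.]
0.117 -1 1 crop [256. 184.]
0.171 1 1 crop [176. 270.]
0.171 1 -1 crop [100. 239.]
0.171 -1 -1 crop [188. 118.]
0.171 -1 1 crop [257. 141.]
```

View pics/crop21.png

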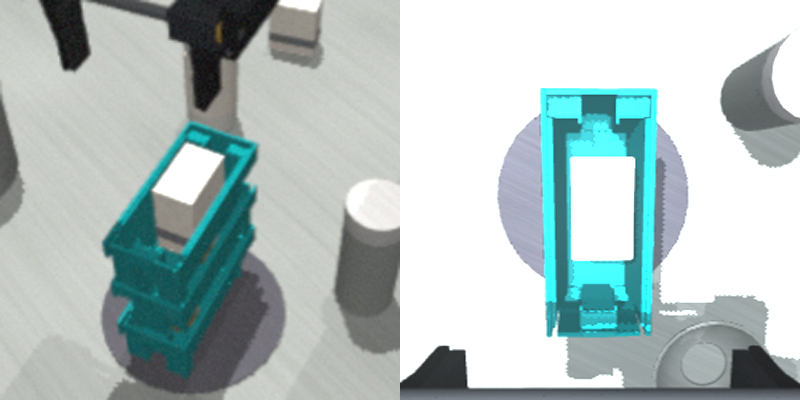

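View pics/scene21.png

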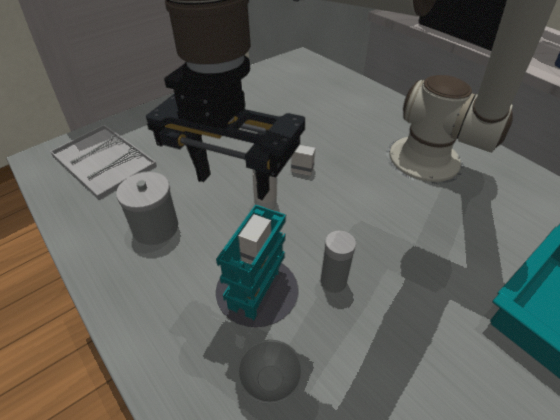

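The stack measures level and centred: the top rim is 142.4 x 64.6 mm at z = 0.171, centre (0.636,0.046). The bystanders look unmoved and the gripper is clear, so I'm handing in.

Run:
```python
from h import *
print(r.finish_job())
```

```text
the job is handed in; nothing more can be done
None
```

I stacked the jar tote and then the carton tote on the tray tote, each turned end for end, and handed the job in at about 42 s of the 72 s. No verdict was reported.

**Jar tote:** after release its rim measured 142.5 x 64.7 mm at z = 0.117 m, the interlocked height. Its centre was (0.636, 0.045) and yaw 25.8°, within about 2 mm of the bottom tote at (0.637, 0.046), 25.7°.

**Carton tote:** its rim measured 142.4 x 64.6 mm at z = 0.171 m, centre (0.636, 0.046), yaw 25.7°, about 1 mm from the jar tote. The last pictures show the carton upright. I last saw the jar tote's jar upright just before covering it. The bottom tote and the bystanders look unmoved by eye.

**What disagreed:**
- **Tool lean:** the tool drifted up to about 0.07 rad during moves. I partly worked this out before the carton tote's placing. The jar tote was put down about 0.06–0.07 rad off level in the grip and settled on release. Levelness was judged only from rim sizes and corners in the pictures.
- **Cameras:** the first top-view positions differed from the wrist camera's by up to 6 mm. I trusted the wrist camera because its rim sizes matched the given ones.
- **Scene view:** the near left corners of the stack sat about 2–3 px to the right of prediction on all three totes, so I took it as calibration error.

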